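# Hang the fridge basket and load the pears

### The arm

A 6-joint arm with a two-finger parallel gripper is mounted at the origin on the work surface. World frame = base frame: x ahead of the robot, y to its left, z up, the work surface at z = 0. Lengths are in mm, angles in rad, forces in N, time in s.
With the tool pointing down it reaches from about 200 to 875 mm from the base axis. Payload 3.4 kg.
Tool frame: the origin (TCP) lies midway between the tips of the shut fingers; the grasp point (between the pads) lies 19 mm behind it (bot.grip_point_offset is the distance from the TCP to the grasp point, in mm); z points along the fingers, y is the direction in which the jaws open and shut (so a half turn about z gives the same grasp; the last joint's range is limited). The gripper opens to 94 mm and grips with 3 to 60 N. Pads are 16 mm wide; open, the fingers measure 119 mm over their backs; the gripper's body (75 mm by 177 mm) begins 78 mm behind the grasp point.
Start: joints at [1.057, 0.276, 1.505, -0, 1.361, -0.121], TCP at [220.117, 531.238, 205.493] pointing down, gripper open.
Joint ranges: [-2.89, 2.89], [-0.75, 2.08], [0.22, 2.7], [-1.18, 4.32], [0.11, 2.71], [-2.7, 2.7]. Speed limits (rad/s): [2.57, 2.57, 3.14, 3.14, 3.14, 3.14].

### API

Orientations are given as a 3x3 rotation matrix whose columns are the frame's x, y, z axes.
In Python, from plant import bot, get_image, camera_info, ticket gives the robot as it stands.
- The arm moves only by the shell command python3 -m inch 'ROWS'. ROWS is text: rows parted by semicolons, each of 5 numbers parted by spaces: the closure, from 0 (fully open) to 1 (shut), then the shift along the world's x, y, z in mm, then the turn about the world's z in rad. In form: jaw tx ty tz turn; .... A call has 1 to 12 rows; each row is the pose to reach, as a shift and turn from the pose commanded when the call began; what a row does not reach only later rows make up. A row lasts 1/10 s, in which the tool goes at most 50 mm and 8.59 degrees, less where a joint would pass 70% of its speed; a pose out of reach is approached as far as the arm can. A call with a gripper value outside its range is refused whole. The fingers move at their own pace and stop on an object; the grip force is fixed at half the most. Time passes only in rows, so rows that repeat a pose let the fingers close. It gives the time, the measured TCP pose, the force and the opening at its end, in the units of the state.
- bot.observe(): the state, without advancing time (a new reading comes with each control period).
- get_image(name): name is "side" or "top" or "wrist"; returns the picture (400x640x3 uint8, blue, green, red); there is no depth.
- camera_info(name): a dict with "fx", "fy", "cx", "cy" (pixels), "cam_to_world" (4x4, takes a point from camera to world coordinates). Camera axes: x right, y up, looking along -z (the intrinsics and any distortion apply to the point x, -y, -z); pixel columns grow to the right and rows downward; lengths in mm; the calibration is good to about 2 mm. A picture is of the moment at which its call begins: read the wrist's pose just before it. camera_info takes no time and is no camera call; for the wrist camera it gives the pose at the moment of the call.
- ticket.sign_off(): hands the job in, once; it reports no verdict.
The state is a dict: "time_s": time; "joint_pos": joint angles; "qd": joint speeds; "joint_efforts": joint torques, N m; "tcp_pos": TCP position; "tcp_rot": TCP orientation; "contact_force": force on the tool from outside, world axes, zero at the start; "moment": the same for the moment, N m; "grip_width": finger opening in mm.
Only numpy, scipy, OpenCV 4.12 (cv2) and the standard library are available. Lean on these libraries where they do the work, as an engineer would, in place of code of your own. Each camera call takes 0.05 s, during which the arm holds its last target.

### The job

Hook the white fridge basket by its two hooks onto the upper rail of the rack, well to one side of the black pointer (some 100 mm), and let go of it; then slide it along the rail until its middle is level with the pointer. After that, lower both pears, one after the other, gently into the hanging basket without dropping them; leave it hanging at the pointer, and leave the apple and the jar where they stand.

Things in the scene. Friction and masses are not known exactly. Their poses are not given: they have to be found in the camera images.
- basket: White rigid open-topped fridge basket, 0.32 kg, on the worktop at the start. Origin: centre of its underside; z up, x to its back (hook side), y along its width. Outside 133 (x) x 238 (y) x 95 mm high, walls and floor 4 mm (91 mm deep inside). Back wall's outer face at x = 66.5 mm. Hung, it leans about 5 degrees (bottom backwards, front down), its underside about 28 mm above the worktop.
- basket_tab (a point): Grip tab: upright plate above the middle of the basket's back wall, 10 mm thick (x), 44 mm wide (y), from z = 120 to 180 mm of the basket. This point is at (64, 0, 155) mm in the basket's frame. Pinch it from above across either direction. The hung basket slides smoothly when this tab's edge is pushed sideways, squarely and about half way up.
- basket_hook (a point): Point midway between the two hooks, at (78.5, 0, 120) mm in the basket's frame. Hooks: 16 mm wide, at y = +-58 mm, top z = 126, underside z = 120; gap 24 mm (x = 66.5 to 90.5) open downwards; lips hang to z = 88 and flare back at the bottom to x = 104. Hung, this point lies about 6 mm above the upper rail's axis and within 6 mm in x.
- basket_in (a point): Centre of the upper face of the basket's floor, axes as the basket. The two pears stand side by side at y = +-45 mm, with room for the fingers.
- rack: Fixed steel rack: two posts (18 mm thick, 158 mm high) 600 mm apart, an upper rail and a lower bar, round, 12 mm thick, along y. Origin: on the worktop below the upper rail's middle; x away from the robot, z up. Upper rail's axis x = 0, z = 149 mm; lower bar's axis x = -4, z = 60 mm (the hung basket's back leans on it). The basket hangs on the -x side, its middle within 160 mm of the rail's.
- rail_mid (a point): Middle of the axis of the upper rail, 149 mm above the worktop; axes as the rack.
- mark_tip (a point): Top of the black upright pointer plate (24 mm wide in y, 8 mm thick, 66 mm high), fixed on a flat ledge (top z = 140 mm) 55 mm behind the rail; axes as the rack. Its y along the rail is where the basket's middle must come. It is up to 70 mm from the rail's middle, either side.
- pear_a: Pear standing upright: yellow-green, 86 mm tall, 66 mm thick at its widest (26 to 42 mm above its base), 58 mm at 56 mm, narrowing to a 12 mm top with a short stem; flat base 42 mm across. About 0.17 kg. Origin: centre of its base, z up through the stem.
- pear_b: Second pear, the same as pear_a.
- apple: Apple, the same green as the pears but squat: 70 mm thick, 63 mm tall, origin at the centre of its base. To be left alone; it, the jar and the pears stand about 140 mm apart in a row in front of the rack, in any order.
- jar: Amber jar with a steel cap, 60 mm thick, 70 mm tall, origin at the centre of its base. To be left alone.
Not all that is in view belongs to the job. What is shaped like the pear_a but purple is not meant.

How it is judged (in metres and radians):
On the way, in this order (a step that is already met when the one before it is completed fails the run):
1. the basket hangs by its hooks on the upper rail, let go, its middle more than 60 mm to one side of the pointer (x of basket_hook in the frame of rail_mid between -0.02 and 0.02 m and z of basket_hook in the frame of rail_mid between 0 and 0.016 m and y of basket_hook in the frame of rail_mid between -0.19 and 0.19 m and angle between basket's own z axis and vertical below 0.25 rad and height (world z) of basket above 0.012 m and angle between the y axis of basket and the y axis of rack, either way round below 0.15 rad and contact force between the fingers and basket below 0.1 N and (y of basket_hook in the frame of mark_tip above 0.06 m or y of basket_hook in the frame of mark_tip below -0.06 m)), for 0.2 s.
2. the basket, still hanging, has been slid to within 15 mm of the pointer (x of basket_hook in the frame of rail_mid between -0.02 and 0.02 m and z of basket_hook in the frame of rail_mid between 0 and 0.016 m and y of basket_hook in the frame of rail_mid between -0.19 and 0.19 m and angle between basket's own z axis and vertical below 0.25 rad and height (world z) of basket above 0.012 m and angle between the y axis of basket and the y axis of rack, either way round below 0.15 rad and y of basket_hook in the frame of mark_tip between -0.015 and 0.015 m), for 0.2 s.
3. one pear is in the hanging basket and let go (x of basket_hook in the frame of rail_mid between -0.02 and 0.02 m and z of basket_hook in the frame of rail_mid between 0 and 0.016 m and y of basket_hook in the frame of rail_mid between -0.19 and 0.19 m and angle between basket's own z axis and vertical below 0.25 rad and height (world z) of basket above 0.012 m and angle between the y axis of basket and the y axis of rack, either way round below 0.15 rad and ((x of pear_a in the frame of basket_in between -0.063 and 0.063 m and y of pear_a in the frame of basket_in between -0.115 and 0.115 m and z of pear_a in the frame of basket_in between -0.008 and 0.075 m and contact force between the fingers and pear_a below 0.1 N) or (x of pear_b in the frame of basket_in between -0.063 and 0.063 m and y of pear_b in the frame of basket_in between -0.115 and 0.115 m and z of pear_b in the frame of basket_in between -0.008 and 0.075 m and contact force between the fingers and pear_b below 0.1 N))), for 0.2 s.
4. both pears are in the hanging basket and let go (x of basket_hook in the frame of rail_mid between -0.02 and 0.02 m and z of basket_hook in the frame of rail_mid between 0 and 0.016 m and y of basket_hook in the frame of rail_mid between -0.19 and 0.19 m and angle between basket's own z axis and vertical below 0.25 rad and height (world z) of basket above 0.012 m and angle between the y axis of basket and the y axis of rack, either way round below 0.15 rad and x of pear_a in the frame of basket_in between -0.063 and 0.063 m and y of pear_a in the frame of basket_in between -0.115 and 0.115 m and z of pear_a in the frame of basket_in between -0.008 and 0.075 m and contact force between the fingers and pear_a below 0.1 N and x of pear_b in the frame of basket_in between -0.063 and 0.063 m and y of pear_b in the frame of basket_in between -0.115 and 0.115 m and z of pear_b in the frame of basket_in between -0.008 and 0.075 m and contact force between the fingers and pear_b below 0.1 N), for 0.2 s.
At the end, for the whole second after the job is handed in: The basket hangs on the upper rail by both hooks, its middle within 22 mm of the pointer along the rail, with both pears inside it below the rim, all at rest and released (all of step 4 and y of basket_hook in the frame of mark_tip between -0.022 and 0.022 m and contact force between the fingers and basket below 0.1 N and linear speed of basket below 0.02 m/s and linear speed of each of pear_a, pear_b below 0.03 m/s); the robot touches nothing.
It fails at once if a pear is pressed or knocked against the basket with more than 18 N (contact force between any of pear_a, pear_b and basket above 18 N).
It fails at once if a pear is dropped into the basket (free of the fingers, falling at over 0.6 m/s, as from some 20 mm) ((x of pear_a in the frame of basket_in between -0.07 and 0.07 m and y of pear_a in the frame of basket_in between -0.12 and 0.12 m and contact force between the fingers and pear_a below 0.05 N and linear speed of pear_a above 0.6 m/s) or (x of pear_b in the frame of basket_in between -0.07 and 0.07 m and y of pear_b in the frame of basket_in between -0.12 and 0.12 m and contact force between the fingers and pear_b below 0.05 N and linear speed of pear_b above 0.6 m/s)).
It fails at once if the apple or the jar is moved by more than 30 mm (distance of any of apple, jar from where it was at the start of the episode above 0.03 m).
It also fails if it takes over 72 s, if anything falls off the work surface, if the arm or the gripper's body presses on something with over 40 N, if the wrist force passes 120 N, or if a joint passes its speed limit or range.

## Working session

There is one attempt and no reset: what is moved stays moved. The work goes in short steps, Python scripts to look and compute and a shell command to move; the robot and the scene stay as the last step left them, time stands still between calls to the robot, and variables do not carry over. Pictures are saved under pics/ and viewed, and the job is handed in when it is done.

```bash
ls; mkdir -p pics; python3 - <<'E'
from plant import bot,get_image,camera_info
import cv2
for n in ["side","top","wrist"]:
    cv2.imwrite(f"pics/{n}0.png",get_image(n)); c=camera_info(n); print(n,{k:(v if k!="cam_to_world" else None) for k,v in c.items()}); print(c["cam_to_world"])
o=bot.observe();print(o["time_s"],o["tcp_pos"],o["tcp_rot"],o["contact_force"],o["grip_width"])
E
```

```text
pics
side {'fx': 392.11682893196826, 'fy': 392.11682893196826, 'cx': 314.4666487973859, 'cy': 198.42599923680876, 'cam_to_world': None}
[[ 9.11417581e-01  2.61974520e-01 -3.17312692e-01  2.03697768e+02]
 [-4.11450853e-01  5.70627509e-01 -7.10698559e-01 -6.56211137e+02]
 [-5.11756278e-03  7.78301739e-01  6.27869583e-01  7.12191899e+02]
 [ 0.00000000e+00  0.00000000e+00  0.00000000e+00  1.00000000e+00]]
top {'fx': 371.9536995073355, 'fy': 371.9536995073355, 'cx': 325.31665855158093, 'cy': 198.40053097725897, 'cam_to_world': None}
[[ 2.12620388e-02  9.93113426e-01 -1.15211324e-01  3.84033904e+02]
 [-9.99760289e-01  2.17222311e-02  2.74015831e-03  8.26602217e-01]
 [ 5.22393500e-03  1.15125445e-01  9.93337225e-01  1.13070494e+03]
 [ 0.00000000e+00  0.00000000e+00  0.00000000e+00  1.00000000e+00]]
wrist {'fx': 288.11394722855493, 'fy': 288.11394722855493, 'cx': 320.3286605070067, 'cy': 198.82462882031362, 'cam_to_world': None}
[[ 3.82291263e-01 -8.98688642e-01 -2.14970032e-01  1.58118046e+02]
 [ 9.24041382e-01  3.71561307e-01  8.99428654e-02  5.56876477e+02]
 [-9.56085524e-04 -2.33025577e-01  9.72470136e-01  3.84856437e+02]
 [ 0.00000000e+00  0.00000000e+00  0.00000000e+00  1.00000000e+00]]
0.15 [219.89895363 530.81919083 204.79537801] [[-9.23824023e-01  3.82816779e-01 -6.98542289e-04]
 [ 3.82817378e-01  9.23823210e-01 -1.23756275e-03]
 [ 1.71569796e-04 -1.41070432e-03 -9.99998990e-01]] [-0.1049736  -0.41513424  0.31504419] 93.85697613554407
```

View pics/top0.png

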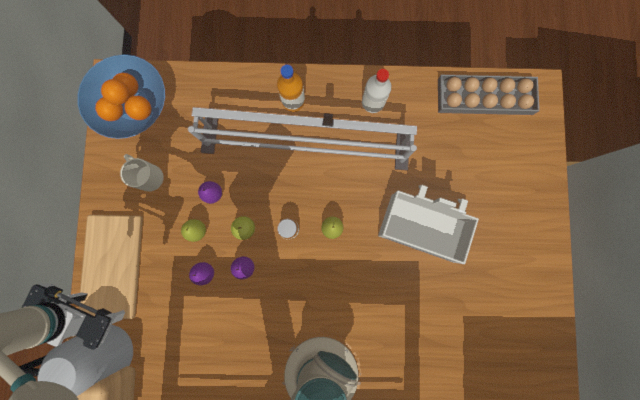

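View pics/side0.png

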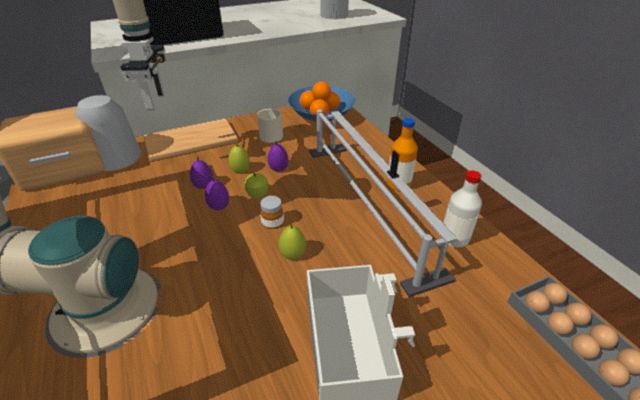

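View pics/wrist0.png

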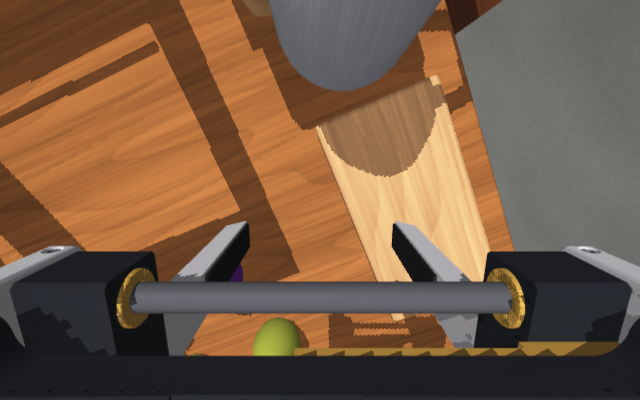

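```bash
python3 - <<'E'
import cv2
t=cv2.imread("pics/top0.png");s=cv2.imread("pics/side0.png")
R=lambda im,x0,y0,x1,y1,k:cv2.resize(im[y0:y1,x0:x1],None,fx=k,fy=k,interpolation=cv2.INTER_CUBIC)
cv2.imwrite("pics/cropA.png",R(s,180,130,320,270,4))
cv2.imwrite("pics/cropB.png",R(t,370,170,490,270,6))
cv2.imwrite("pics/cropC.png",R(t,180,95,430,165,3.2))
cv2.imwrite("pics/cropD.png",R(s,290,250,430,400,4))
E
```

```text
(no output)
```

View pics/cropA.png

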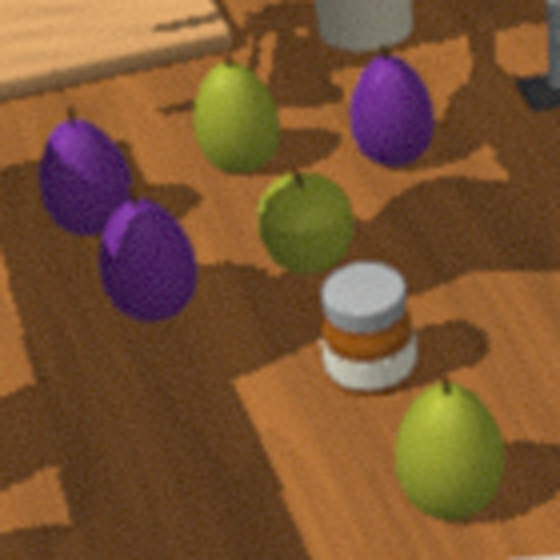

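View pics/cropB.png

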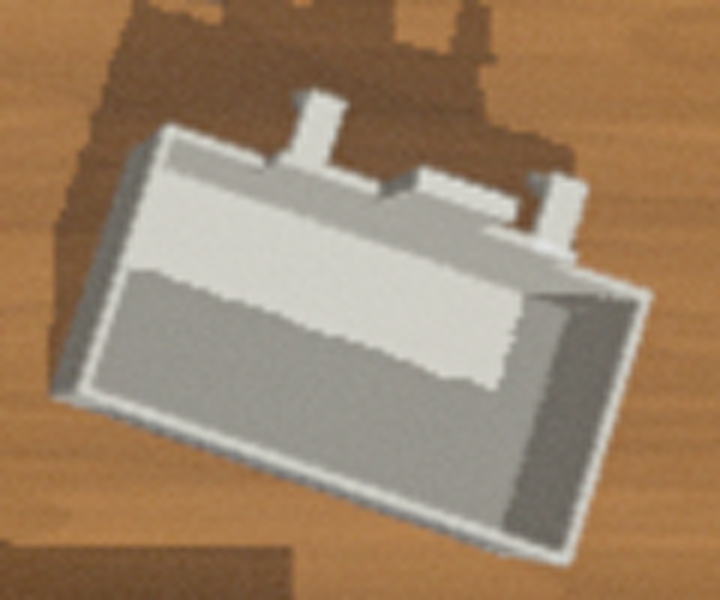

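View pics/cropC.png

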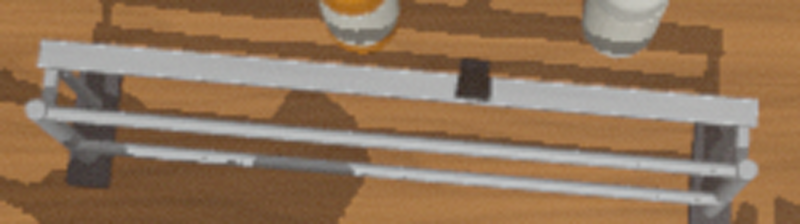

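View pics/cropD.png

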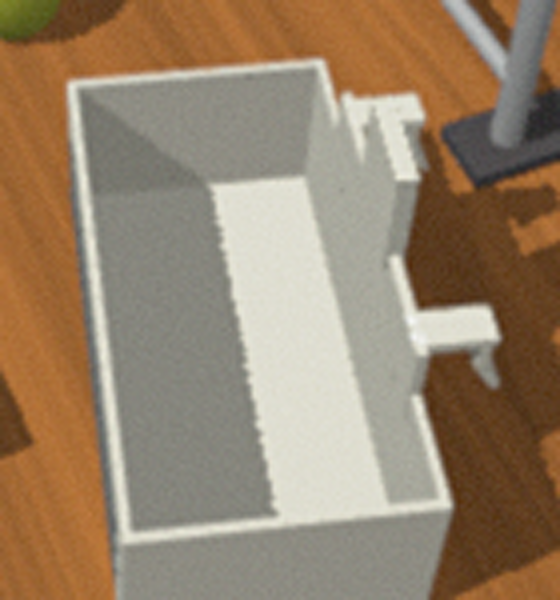

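```bash
cat > h.py <<'E'
import numpy as np
from plant import bot,get_image,camera_info
import cv2
def ray(c,u,v):
    M=np.array(c["cam_to_world"]);d=np.array([(u-c["cx"])/c["fx"],-(v-c["cy"])/c["fy"],-1.0])
    return M[:3,3],M[:3,:3]@d
def atz(c,u,v,z):
    o,d=ray(c,u,v);return o+d*(z-o[2])/d[2]
def proj(c,P):
    M=np.array(c["cam_to_world"]);q=M[:3,:3].T@(np.asarray(P,float)-M[:3,3])
    return np.array([c["cx"]+c["fx"]*q[0]/-q[2],c["cy"]+c["fy"]*q[1]/q[2]])
def tri(obs):
    A=np.zeros((3,3));b=np.zeros(3)
    for c,u,v in obs:
        o,d=ray(c,u,v);d/=np.linalg.norm(d);Q=np.eye(3)-np.outer(d,d);A+=Q;b+=Q@o
    return np.linalg.solve(A,b)
def Rz(a):
    return np.array([[np.cos(a),-np.sin(a),0],[np.sin(a),np.cos(a),0],[0,0,1]])
def crop(n,name,x0,y0,x1,y1,k):
    im=get_image(n);cv2.imwrite(f"pics/{name}.png",cv2.resize(im[y0:y1,x0:x1],None,fx=k,fy=k,interpolation=cv2.INTER_CUBIC));return im
E
python3 - <<'E'
from h import *
from scipy.optimize import least_squares
T=camera_info("top");S=camera_info("side")
B=lambda x,y:(370+x/6,170+y/6)
C=lambda x,y:(180+x/3.2,95+y/3.2)
D=lambda x,y:(290+x/4,250+y/4)
obs=[(T,B(168,127),(66.5,119,95)),(T,B(82,390),(-66.5,119,95)),(T,B(570,561),(-66.5,-119,95)),(T,B(648,295),(66.5,-119,95)),
 (T,B(425,168),(69,22,180)),(T,B(520,203),(69,-22,180)),
 (S,D(322,64),(66.5,119,95)),(S,D(70,82),(-66.5,119,95)),(S,D(122,540),(-66.5,-119,95)),(S,D(450,505),(66.5,-119,95)),(S,D(417,180),(69,-22,180))]
def f(p): return np.concatenate([proj(c,Rz(p[2])@np.array(m)+[p[0],p[1],0])-uv for c,uv,m in obs])
r=least_squares(f,[480,-300,0]);print("basket",r.x,np.round(r.fun,1))
a=atz(T,*C(36,109),158);b=atz(T,*C(747,169),158);print("posts",a,b,np.linalg.norm(a-b),(a+b)/2,"yaw",np.arctan2(-(a-b)[0],(a-b)[1]))
for q in [(100,117),(300,133),(500,150),(650,164)]: print("rail",atz(T,*C(*q),149))
print("mark",atz(T,*C(476,61),206),atz(T,*C(474,97),140))
print("fruit")
for n,u,v,z in [("pearL",193,231,35),("apple",243,228,35),("jar",288,229,70),("pearR",332,228,35),("purp",210,192,35)]: print(n,atz(T,u,v,z))
for n,u,v,z in [("pearL",238,160,38),("apple",256,186,32),("pearR",292,243,38)]: print(n,atz(S,u,v,z))
A=lambda x,y:(180+x/4,130+y/4)
print(atz(S,*A(230,63),90),atz(S,*A(447,384),90))
E
```

```text
basket [ 4.30663254e+02 -2.97641337e+02 -3.20263301e-01] [-0.1 -0.8 -0.8  0.2 -0.2  0.8  0.8 -0.4 -0.4 -0.5  0.1 -0.6  0.1 -1.2
 -0.9 -0.3 -0.5  1.   0.1  0.9  0.5 -0.5]
posts [676.39675138 362.09704887 158.        ] [ 638.37501744 -234.91023389  158.        ] 598.2168067826307 [657.38588441  63.59340749 158.        ] yaw -0.06360132213458311
rail [673.37853549 310.9396461  149.        ]
rail [663.33445705 141.27232068 149.        ]
rail [652.43795848 -28.17752384 149.        ]
rail [ 643.19593844 -155.09391712  149.        ]
mark [709.66418961  -5.90718869 206.        ] [700.95745148  -5.31784538 140.        ]
fruit
pearL [406.49477651 383.4023338   35.        ]
apple [418.39617444 237.49626468  35.        ]
jar [417.2060006  102.07806279  70.        ]
pearR [424.00006912 -23.69402621  35.        ]
purp [522.74805309 340.23741412  35.        ]
pearL [406.0404808  380.73360748  38.        ]
apple [417.89958796 235.89167665  32.        ]
pearR [425.25436877 -25.93595478  38.        ]
[410.50515036 377.91671728  90.        ] [428.10586332 -22.98135138  90.        ]
```

Candidates in the top view are green (193,231), green (243,228), green (332,228) and purple (210,192), (202,273), (243,268). The side crop shows stemmed, tapered pears at top (193,231) and (332,228). The squat one at (243,228) is the apple, and the purple ones are decoys. The basket fits at (431,-298) with yaw -0.32, and the pointer is at about y=-66 along the rail.

```bash
python3 -m inch '0 271 -849 30 -1.498;0 271 -849 30 -1.498;0 271 -849 30 -1.498;0 271 -849 30 -1.498;0 271 -849 30 -1.498;0 271 -849 30 -1.498;0 271 -849 30 -1.498;0 271 -849 30 -1.498;0 271 -849 30 -1.498;0 271 -849 30 -1.498;0 271 -849 30 -1.498;0 271 -849 30 -1.498'
```

```text
time_s: 1.35
tcp_pos: [402.4, -42.1, 225.8]
tcp_rot: [[0.315, 0.949, 0.001], [0.949, -0.315, 0.0], [0.0, 0.001, -1.0]]
contact_force: [1.3, 0.8, 0.2]
grip_width: 94.0
```

```bash
python3 -m inch '0 89 -276 10 0;0 89 -276 10 0;0 89 -276 10 0;0 89 -276 10 0;0 89 -276 10 0;0 89 -276 10 0;0 89 -276 10 0;0 89 -276 10 0'; python3 - <<'E'
from h import *
o=bot.observe();print(o["tcp_pos"],o["contact_force"])
W=camera_info("wrist");crop("wrist","w1",0,0,640,400,1.25)
T=camera_info("top");
b=np.array([430.7,-297.6,0]);
for m in [(69,22,180),(69,-22,180),(59,22,180),(59,-22,180)]: print(proj(W,b+Rz(-.32)@np.array(m))*1.25)
E
```

```text
time_s: 2.15
tcp_pos: [491.0, -316.2, 234.6]
tcp_rot: [[0.316, 0.949, -0.002], [0.949, -0.316, 0.002], [0.001, -0.002, -1.0]]
contact_force: [-0.3, 1.3, 0.4]
grip_width: 93.8
[ 491.02118347 -316.21100132  234.62926573] [-0.30174214  1.33545574  0.39724137]
[409.09007046 234.71887802]
[408.79288715 297.13140625]
[394.02840632 234.72729612]
[394.34561494 297.13494863]
```

View pics/w1.png

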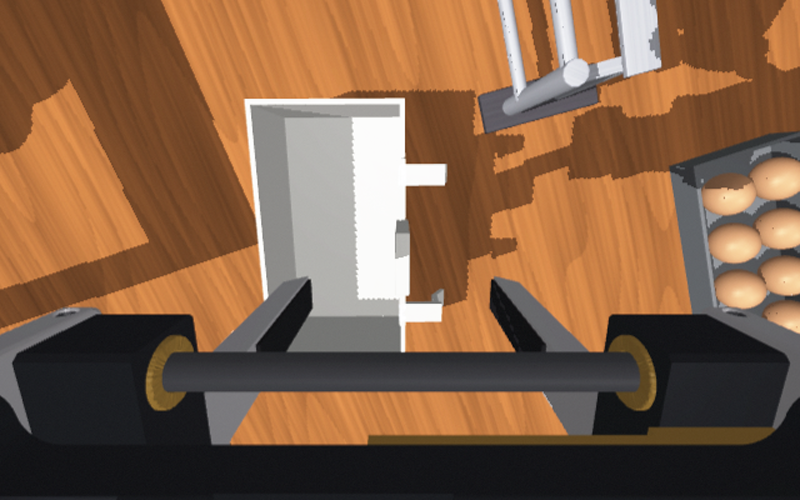

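```bash
python3 - <<'E'
import cv2
i=cv2.imread("pics/w1.png");cv2.imwrite("pics/w1c.png",cv2.resize(i[150:350,340:480],None,fx=3,fy=3))
E
```

```text
(no output)
```

View pics/w1c.png

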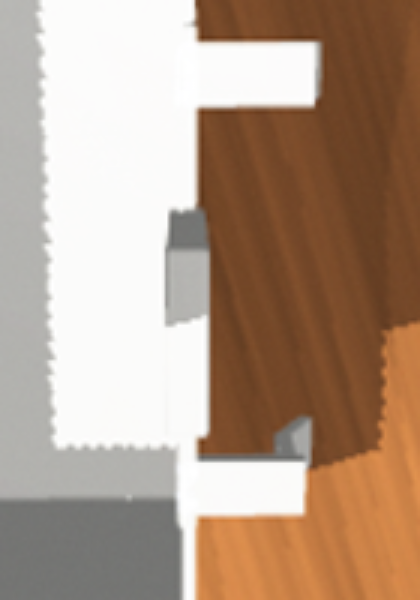

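```bash
python3 -m inch '0 0 -2 -30 0;0 0 -2 -60 0;0 0 -2 -85 0;0 0 -2 -100 0;0 0 -2 -100 0;0.6 0 -2 -100 0;1 0 -2 -100 0;1 0 -2 -100 0;1 0 -2 -100 0;1 0 -2 -100 0;1 0 -2 -100 0;1 0 -2 -100 0'
```

```text
time_s: 3.4
tcp_pos: [491.5, -318.1, 135.7]
tcp_rot: [[0.315, 0.949, 0.0], [0.949, -0.315, -0.0], [-0.0, 0.0, -1.0]]
contact_force: [0.2, 0.6, -0.8]
grip_width: 41.1
```

```bash
python3 -m inch '1 0 0 0 0;1 0 0 0 0;1 0 0 0 0;1 0 0 0 0;1 0 0 0 0;1 0 0 0 0'
```

```text
time_s: 4.0
tcp_pos: [491.4, -318.0, 135.6]
tcp_rot: [[0.314, 0.949, -0.0], [0.949, -0.314, -0.0], [-0.0, -0.0, -1.0]]
contact_force: [0.6, 0.1, -0.1]
grip_width: 9.8
```

```bash
python3 -m inch '1 0 0 15 0;1 0 0 40 0;1 0 0 70 0;1 0 0 100 0;1 0 0 110 0;1 0 0 110 0;1 0 0 110 0'; python3 - <<'E'
from h import *
crop("side","s2",250,150,640,400,2);print(bot.observe()["moment"])
E
```

```text
time_s: 4.7
tcp_pos: [490.8, -317.4, 244.0]
tcp_rot: [[0.315, 0.949, -0.002], [0.949, -0.315, 0.002], [0.001, -0.002, -1.0]]
contact_force: [0.0, 0.3, -3.6]
grip_width: 9.9
[-0.11468525 -0.09978234 -0.00317687]
```

View pics/s2.png

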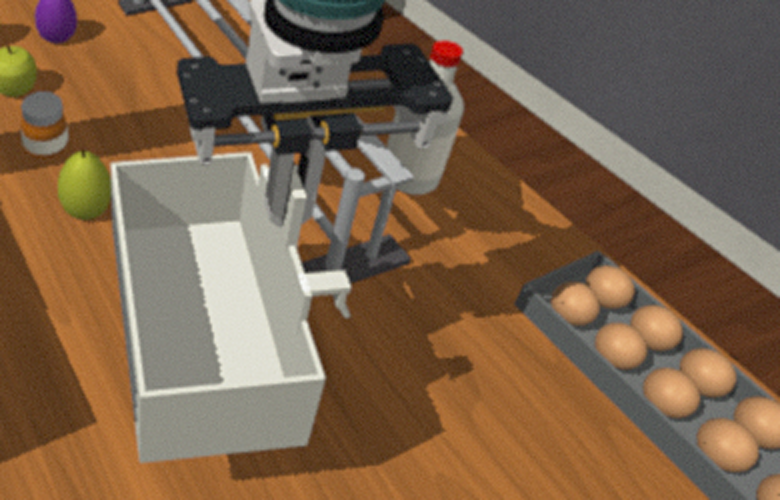

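```bash
python3 -m inch '1 25 5 0 0;1 60 15 0 0.03;1 100 40 0 0.06;1 130 80 0 0.1;1 145 120 0 0.14;1 150 160 0 0.18;1 152 200 0 0.22;1 154 240 0 0.256;1 154 280 0 0.256;1 154 320 0 0.256;1 154 355 0 0.256;1 154 385 0 0.256'; python3 -m inch '1 0 20 0 0;1 0 31 0 0;1 0 31 0 0;1 0 31 0 0'; python3 - <<'E'
from h import *
crop("side","s3",220,60,520,310,2.6);crop("top","t3",180,80,430,280,3.2);crop("wrist","w3",0,0,640,400,1.25)
E
```

```text
time_s: 5.95
tcp_pos: [644.3, 69.1, 243.3]
tcp_rot: [[0.063, 0.998, -0.004], [0.998, -0.063, 0.0], [0.0, -0.004, -1.0]]
contact_force: [-0.9, 0.3, -2.8]
grip_width: 9.8
time_s: 6.35
tcp_pos: [645.2, 97.0, 244.8]
tcp_rot: [[0.064, 0.998, -0.001], [0.998, -0.064, -0.001], [-0.001, -0.001, -1.0]]
contact_force: [-0.1, -0.4, -3.0]
grip_width: 9.9
```

View pics/s3.png

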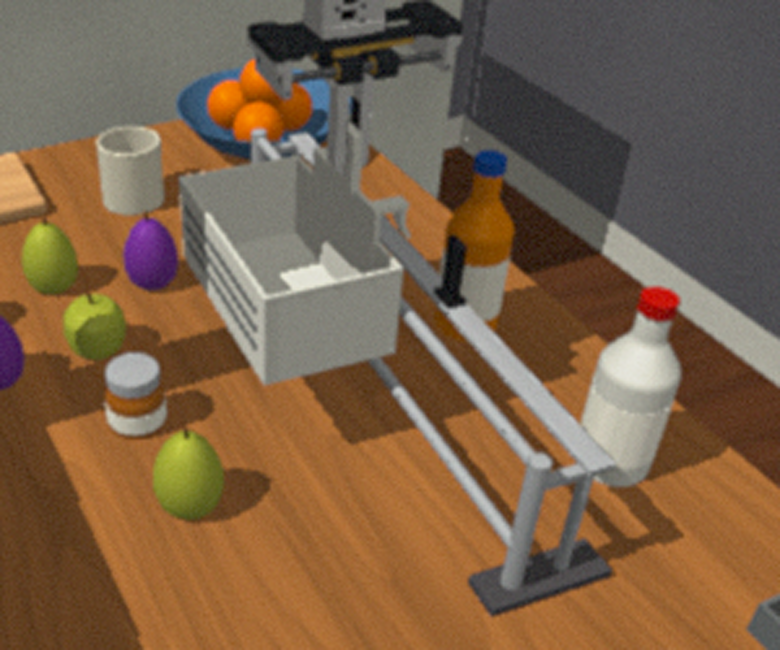

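View pics/t3.png

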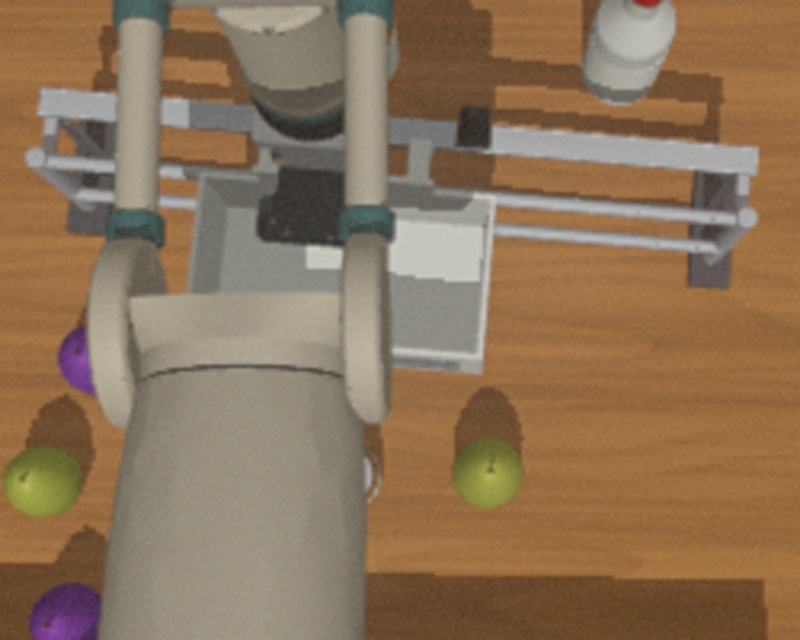

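View pics/w3.png

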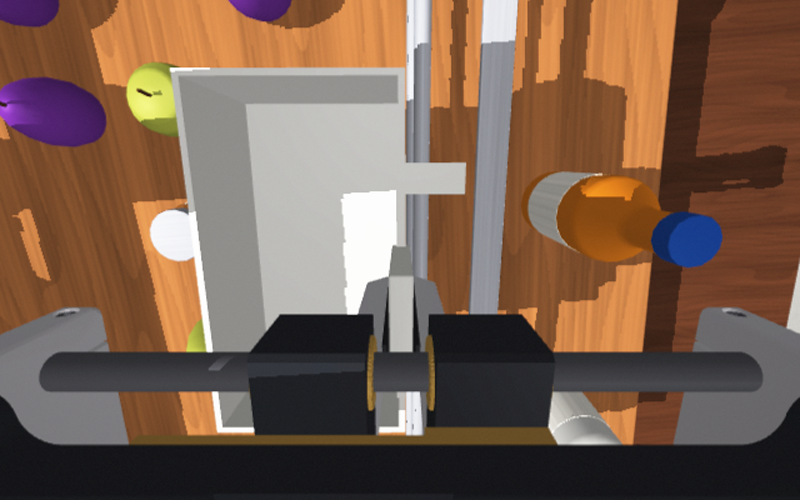

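```bash
python3 - <<'E'
from h import *
i=cv2.imread("pics/w3.png");cv2.imwrite("pics/w3c.png",cv2.resize(i[0:200,380:540],None,fx=4,fy=4)[:600])
W=camera_info("wrist")
mid=np.array([657.7,63.6,149]);Y=np.array([.0635,.998,0]);X=np.array([.998,-.0635,0])
for y in (80,100,130,160,200,240):
    print(y,[np.round(proj(W,mid+Y*y+X*e)*1.25,1) for e in(-6,0,6)])
E
```

```text
80 [array([410.8, 188.6]), array([418.7, 188.6]), array([426.6, 188.6])]
100 [array([411. , 161.5]), array([419. , 161.5]), array([427.1, 161.4])]
130 [array([411.2, 119. ]), array([419.5, 119. ]), array([427.7, 119. ])]
160 [array([411.4,  74.2]), array([419.9,  74.2]), array([428.4,  74.2])]
200 [array([411.8,  10.5]), array([420.6,  10.4]), array([429.4,  10.4])]
240 [array([412.1, -58.3]), array([421.3, -58.3]), array([430.4, -58.3])]
```

View pics/w3c.png

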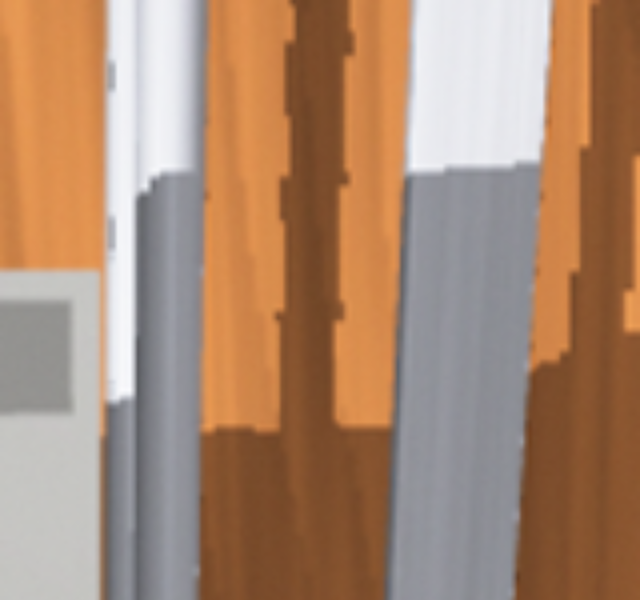

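```bash
python3 -m inch '1 0 1 -15 0;1 0 1 -35 0;1 0 1 -50 0;1 0 1 -60 0;1 0 1 -66 0;1 0 1 -70 0;1 0 1 -70 0;1 0 1 -70 0'; python3 - <<'E'
from h import *
crop("side","s4",220,60,520,310,2.6);print(bot.observe()["moment"])
E
```

```text
time_s: 7.3
tcp_pos: [645.9, 98.9, 176.3]
tcp_rot: [[0.064, 0.998, 0.001], [0.998, -0.064, 0.0], [0.0, 0.001, -1.0]]
contact_force: [1.2, 0.1, -3.2]
grip_width: 10.1
[-0.08718721 -0.1040159   0.03927891]
```

View pics/s4.png

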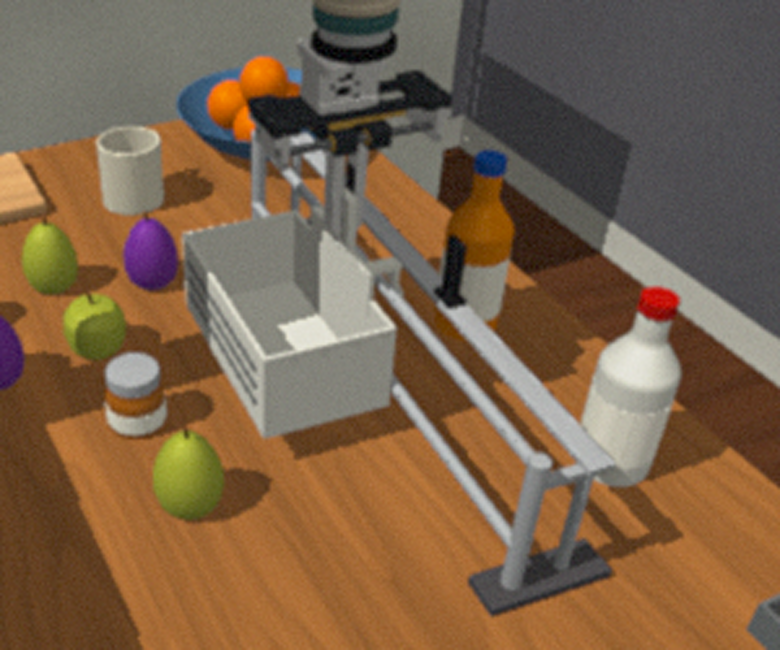

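```bash
python3 -m inch '1 0 0 -2 0;1 0 0 -4 0;1 0 0 -5 0;1 0 0 -6 0;1 0 0 -6 0'; python3 - <<'E'
from h import *
crop("side","s5",330,130,430,210,7);crop("wrist","w5",0,0,640,400,1.25)
E
```

```text
time_s: 7.85
tcp_pos: [645.7, 98.9, 171.2]
tcp_rot: [[0.064, 0.998, 0.002], [0.998, -0.064, -0.0], [0.0, 0.002, -1.0]]
contact_force: [-2.1, -0.7, 3.7]
grip_width: 9.8
```

View pics/s5.png

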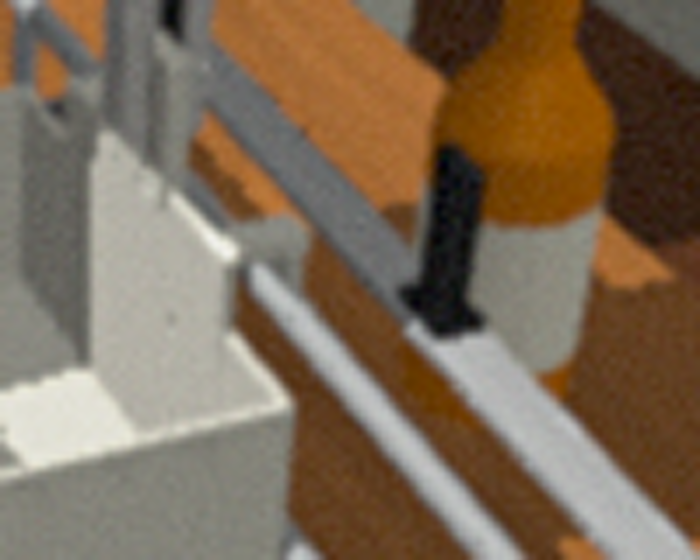

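View pics/w5.png

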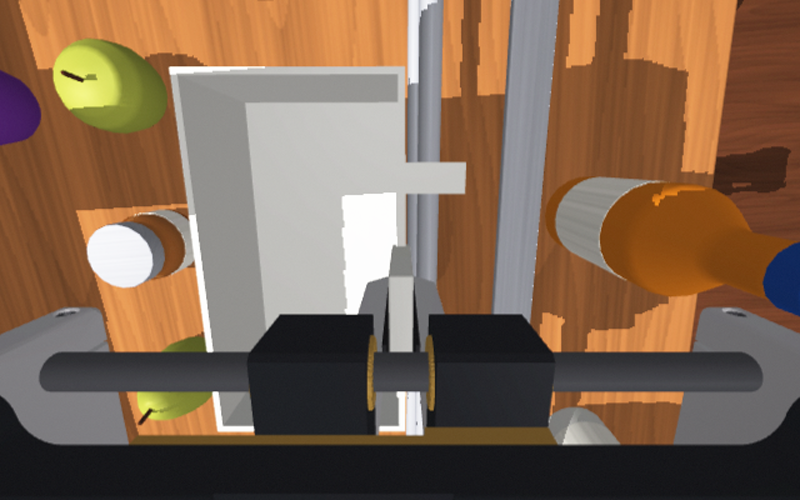

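```bash
python3 -m inch '0.9 0 0 -6 0;0.8 0 0 -6 0;0.7 0 0 -6 0;0.6 0 0 -6 0;0.5 0 0 -6 0;0.4 0 0 -6 0;0.4 0 0 -6 0;0.4 0 0 -6 0;0.4 0 0 -6 0'; python3 - <<'E'
from h import *
crop("side","s6",220,60,520,310,2.6)
E
```

```text
time_s: 8.85
tcp_pos: [645.5, 99.0, 163.6]
tcp_rot: [[0.064, 0.998, 0.0], [0.998, -0.064, -0.0], [-0.0, 0.0, -1.0]]
contact_force: [0.0, -0.5, 0.6]
grip_width: 56.3
```

View pics/s6.png

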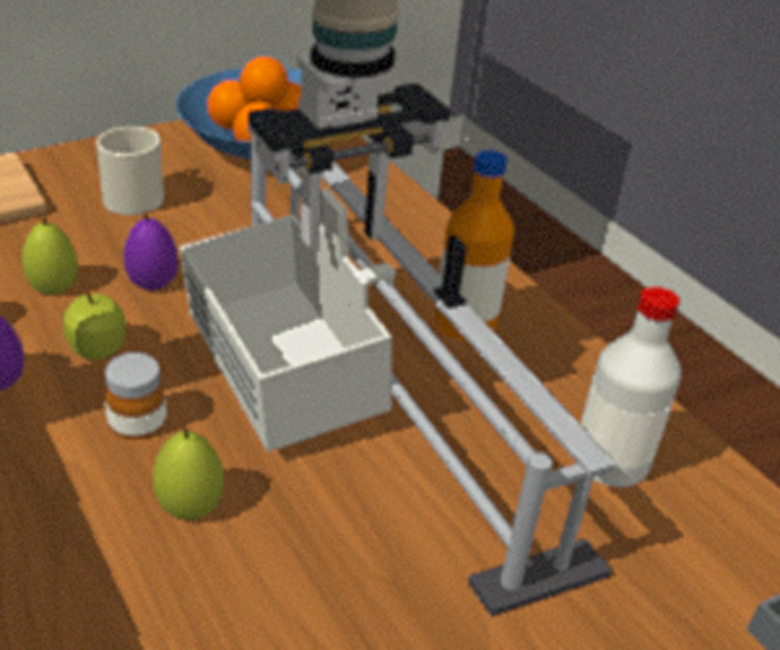

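```bash
python3 -m inch '0.4 0 0 10 0;0.4 0 0 30 0;0.4 0 0 55 0;0.4 0 0 70 0;0.4 2 30 70 0;0.6 3 60 70 0;0.8 3 60 70 0;1 3 60 70 0;1 3 60 70 0;1 3 60 70 0;1 3 60 70 0;1 3 60 70 0'; python3 - <<'E'
from h import *
crop("wrist","w7",0,0,640,400,1.25);crop("side","s7",220,60,520,310,2.6)
W=camera_info("wrist");print(W["cam_to_world"])
E
```

```text
time_s: 10.1
tcp_pos: [648.5, 158.3, 233.7]
tcp_rot: [[0.065, 0.998, 0.0], [0.998, -0.065, -0.0], [-0.0, 0.0, -1.0]]
contact_force: [0.1, -0.3, -0.3]
grip_width: 4.0
[[ 9.97951175e-01  6.23555556e-02  1.43261068e-02  6.52923008e+02]
 [-6.39775388e-02  9.70571125e-01  2.32160647e-01  2.25689568e+02]
 [ 5.72000527e-04 -2.32601539e-01  9.72571949e-01  4.13702023e+02]
 [ 0.00000000e+00  0.00000000e+00  0.00000000e+00  1.00000000e+00]]
```

View pics/w7.png

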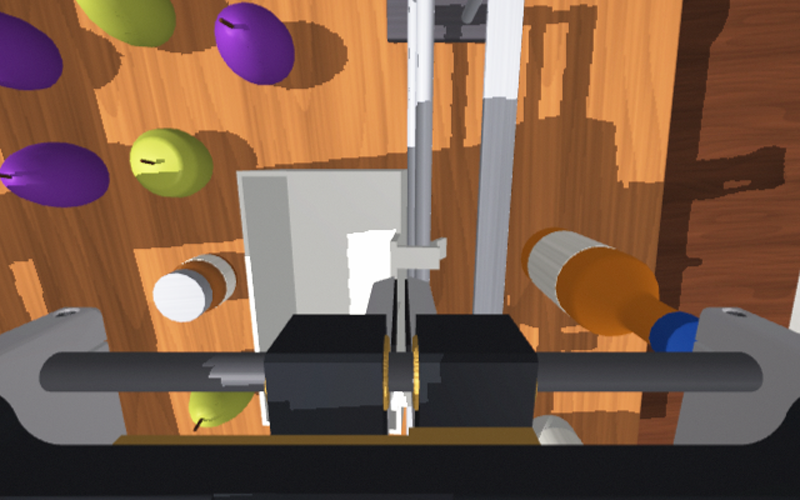

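View pics/s7.png

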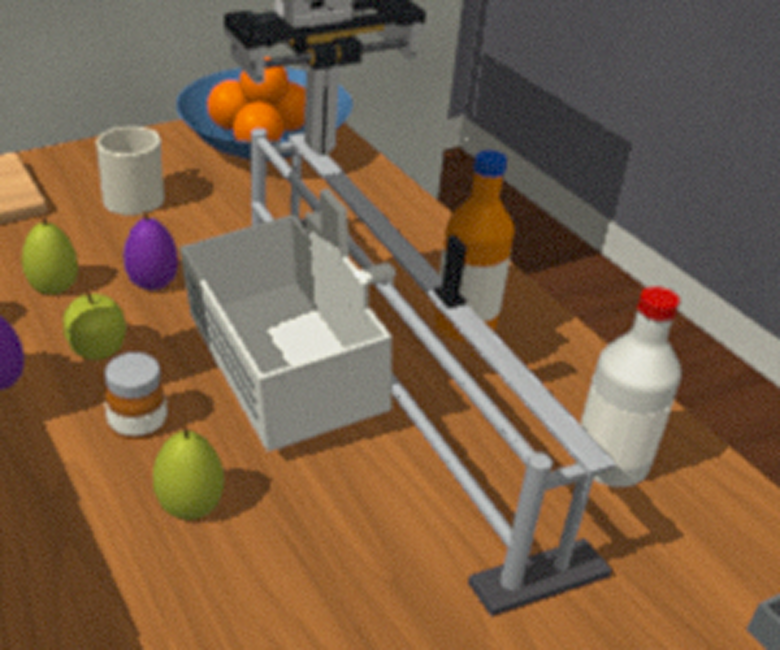

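```bash
python3 -m inch '1 -2 0 -20 0;1 -2 0 -45 0;1 -2 0 -60 0;1 -2.6 -10 -60 0;1 -3.3 -20 -60 0;1 -3.6 -25 -60 0;1 -3.9 -30 -60 0;1 -4.2 -35 -60 0;1 -4.5 -40 -60 0;1 -4.9 -46 -60 0;1 -5.3 -52 -60 0;1 -5.7 -58 -60 0'; python3 - <<'E'
from h import *
crop("side","s8",220,60,520,310,2.6)
E
```

```text
time_s: 11.4
tcp_pos: [643.8, 103.8, 175.7]
tcp_rot: [[0.064, 0.998, 0.004], [0.998, -0.064, 0.006], [0.006, 0.003, -1.0]]
contact_force: [-0.7, 6.1, 3.0]
grip_width: 0.5
```

View pics/s8.png

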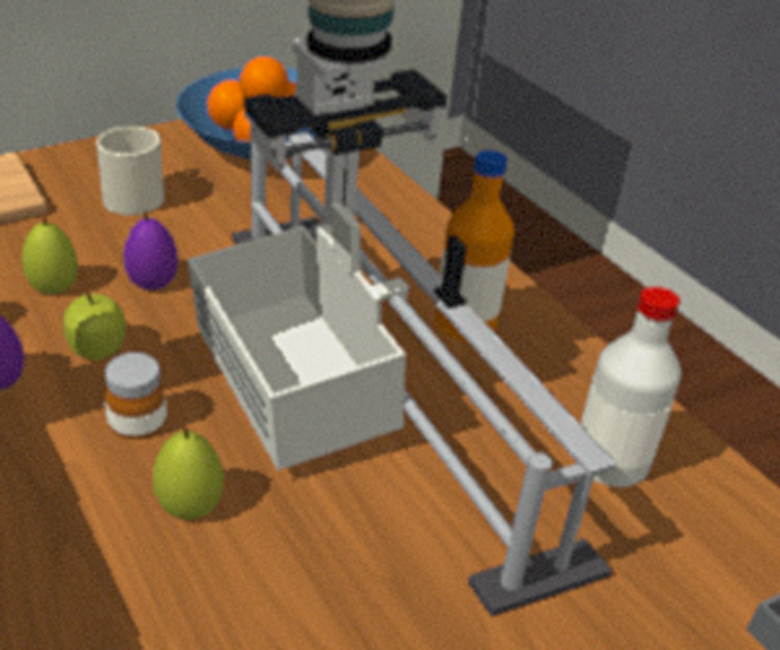

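```bash
python3 -m inch '1 -0.4 -6 0 0;1 -0.8 -12 0 0;1 -1.1 -18 0 0;1 -1.5 -24 0 0;1 -1.9 -30 0 0;1 -2.3 -36 0 0;1 -2.7 -42 0 0;1 -3.1 -48 0 0;1 -3.4 -54 0 0;1 -3.7 -58 0 0;1 -3.8 -60 0 0;1 -3.8 -60 0 0'; python3 - <<'E'
from h import *
crop("side","s9",300,110,460,250,5);crop("top","t9",180,80,430,280,3.2)
E
```

```text
time_s: 12.65
tcp_pos: [639.9, 43.0, 175.5]
tcp_rot: [[0.064, 0.998, 0.003], [0.998, -0.064, 0.004], [0.005, 0.003, -1.0]]
contact_force: [0.6, 6.1, 4.0]
grip_width: 0.8
```

View pics/s9.png

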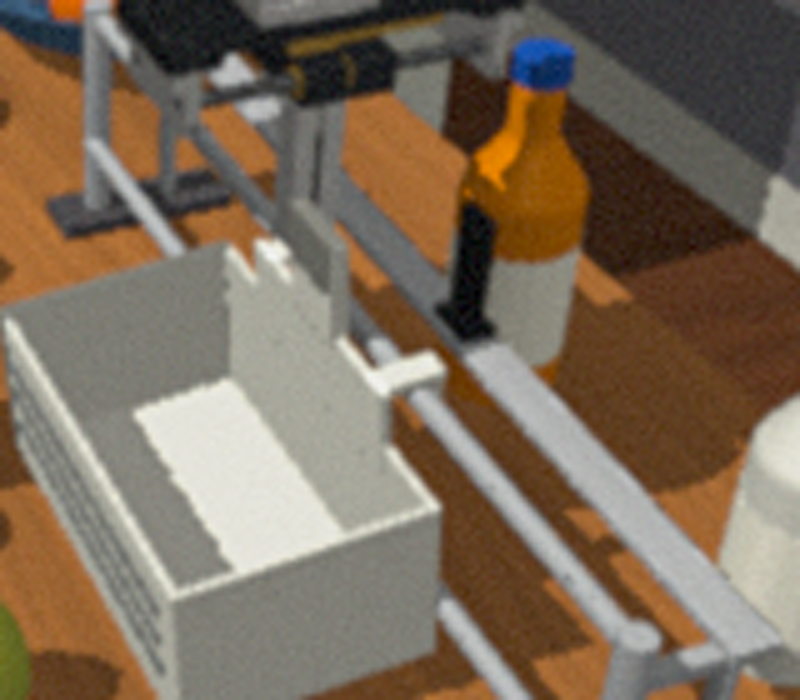

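View pics/t9.png

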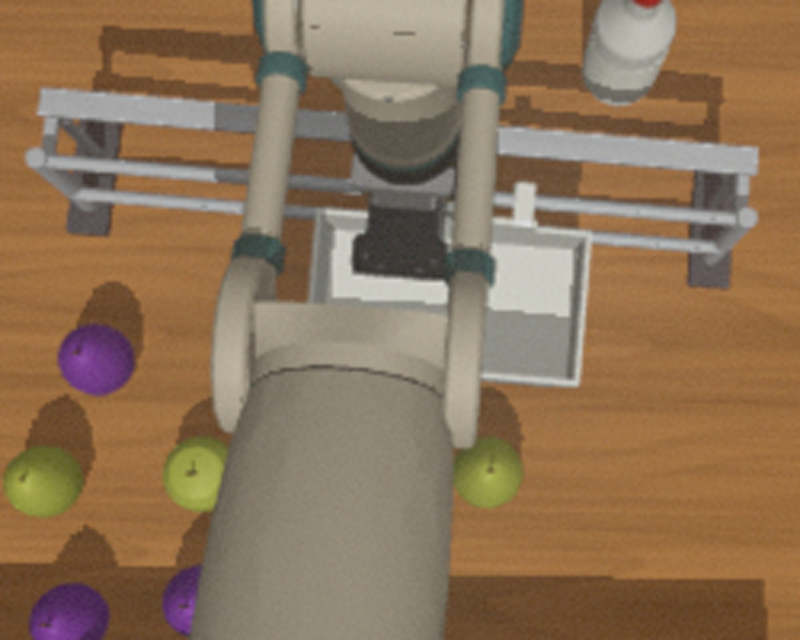

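```bash
python3 - <<'E'
from h import *
T=camera_info("top");S=camera_info("side")
mid=np.array([657.7,63.6]);Y=np.array([.0635,.998]);X=np.array([.998,-.0635])
def rk(p): d=p[:2]-mid; return np.round([d@X,d@Y],1)
C=lambda x,y:(180+x/3.2,80+y/3.2)
s=lambda x,y:(300+x/5,110+y/5)
print("hook top",rk(atz(T,*C(525.5,200),161)), [rk(atz(T,*C(x,190),161)) for x in(515,537)])
print("rim right back corner",rk(atz(T,*C(592,232),130)),"left back",rk(atz(T,*C(318,210),130)))
print("side hook +-",rk(atz(S,*s(385,383),161)),rk(atz(S,*s(440,357),161)),rk(atz(S,*s(443,370),161)))
print("tab -y top front",rk(atz(S,*s(345,248),213)),"+y top",rk(atz(S,*s(293,203),213)))
print("mark side top", rk(atz(S,*s(477,207),206)), rk(atz(S,*s(463,325),140)),rk(atz(S,*s(495,325),140)))
o=bot.observe()["tcp_pos"];print("tcp",rk(o))
E
```

```text
hook top [  -2.6 -113.1] [array([   5.2, -103.7]), array([   6.8, -122. ])]
rim right back corner [ -17.2 -173.4] left back [-18.2  62.9]
side hook +- [ -18. -118.] [  15.8 -109.2] [  12.1 -118.8]
tab -y top front [-23.6 -78.9] +y top [-29.1 -35. ]
mark side top [ 57.3 -60.2] [ 55.8 -65.2] [ 70.7 -71. ]
tcp [-16.5 -21.7]
```

```bash
python3 - <<'E'
from h import *
i=cv2.imread("pics/side0.png");cv2.imwrite("pics/mk.png",cv2.resize(i[140:190,370:425],None,fx=11,fy=11,interpolation=cv2.INTER_CUBIC))
i=cv2.imread("pics/top0.png");cv2.imwrite("pics/mk2.png",cv2.resize(i[105:135,305:350],None,fx=14,fy=14,interpolation=cv2.INTER_CUBIC))
S=camera_info("side");T=camera_info("top")
mid=np.array([657.7,63.6,0]);Y=np.array([.0635,.998,0]);X=np.array([.998,-.0635,0])
for y in(-60,-66):
  for e in(-12,12):
    for z in(140,206):
      P=mid+Y*(y+e)+X*51+[0,0,z]; print(y,e,z,np.round((proj(S,P)-[370,140])*11),np.round((proj(T,P)-[305,105])*14))
E
```

```text
-60 -12 140 [245. 406.] [356. 270.]
-60 -12 206 [281. 158.] [362. 157.]
-60 12 140 [193. 349.] [234. 260.]
-60 12 206 [226. 103.] [232. 146.]
-66 -12 140 [258. 420.] [386. 272.]
-66 -12 206 [295. 172.] [395. 160.]
-66 12 140 [206. 363.] [264. 262.]
-66 12 206 [240. 117.] [265. 149.]
```

View pics/mk.png

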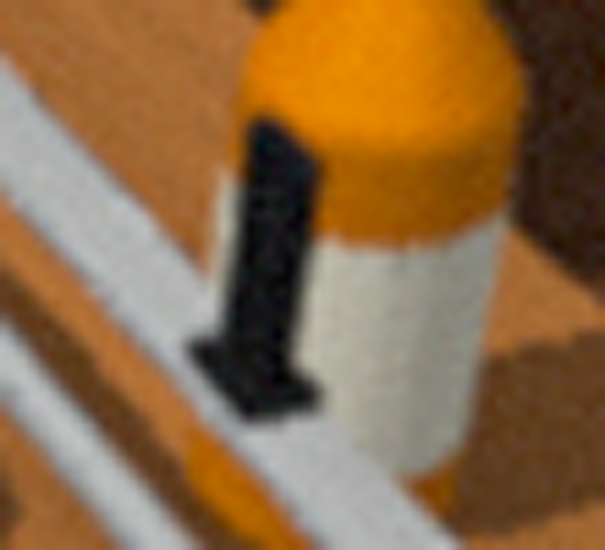

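View pics/mk2.png

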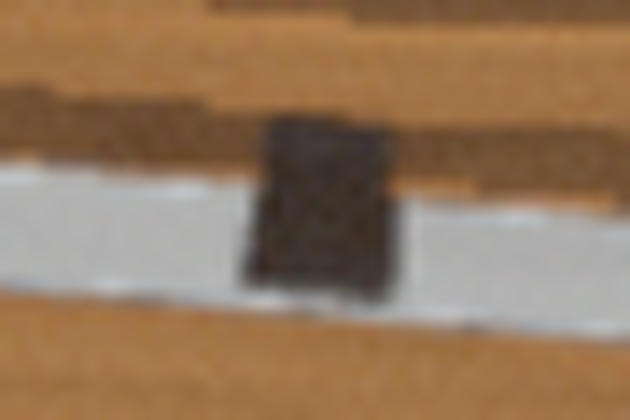

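```bash
python3 -m inch '1 -0.3 -4 0 0;1 -0.5 -8 0 0;1 -0.7 -10.5 0 0;1 -0.7 -10.5 0 0;1 0 0 0 0;1 1.3 20 0 0;1 2 30 40 0;1 2 30 70 0;1 1 -10 100 0;1 -10 30 150 0;1 -20 60 170 0;1 -40 100 170 0'; python3 - <<'E'
from h import *
crop("side","s10",300,110,460,250,5);crop("top","t10",180,80,430,280,3.2);crop("wrist","w10",0,0,640,400,1.25)
E
```

```text
time_s: 13.95
tcp_pos: [601.4, 140.6, 348.5]
tcp_rot: [[0.067, 0.998, 0.01], [0.998, -0.067, -0.0], [0.0, 0.01, -1.0]]
contact_force: [0.4, 0.2, -0.0]
grip_width: 0.7
```

View pics/s10.png

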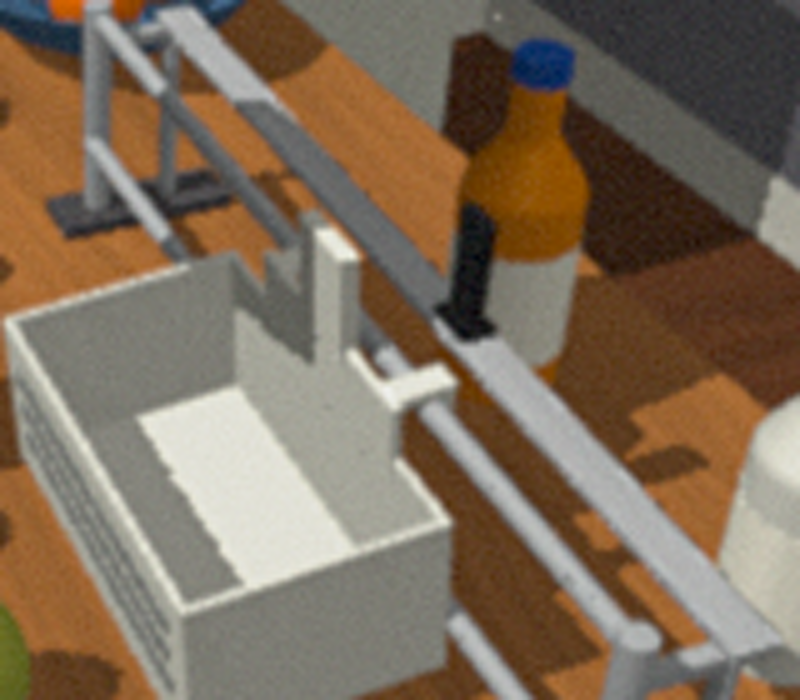

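View pics/t10.png

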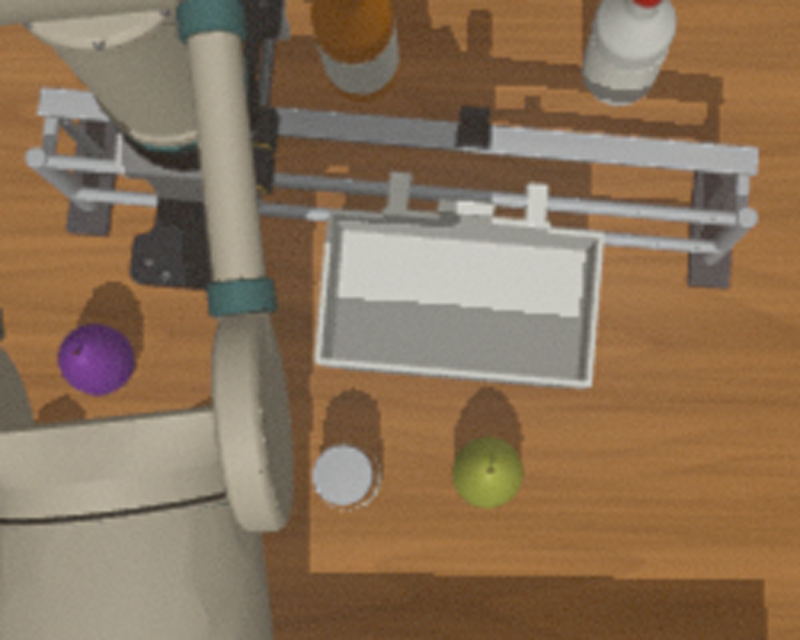

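```bash
cat >> h.py <<'E'
mid=np.array([657.7,63.6,0]);YA=np.array([.0635,.998,0]);XA=np.array([.998,-.0635,0])
def rk(p): d=np.asarray(p)-[*mid[:2],0]; return np.round([d@XA,d@YA,d[2]],1)
E
python3 - <<'E'
from h import *
from scipy.optimize import least_squares
from scipy.spatial.transform import Rotation as Ro
T=camera_info("top");S=camera_info("side")
C=lambda x,y:(180+x/3.2,80+y/3.2)
s=lambda x,y:(300+x/5,110+y/5)
obs=[(T,C(332,214),(66.5,119,95)),(T,C(317,363),(-66.5,119,95)),(T,C(591,386),(-66.5,-119,95)),(T,C(604,234),(66.5,-119,95)),
(T,C(399,192),(80,58,126)),(T,C(538,204),(80,-58,126)),
(S,s(8,325),(-66.5,119,95)),(S,s(184,610),(-66.5,-119,95)),(S,s(450,523),(66.5,-119,95)),(S,s(360,262),(69,-22,180)),(S,s(328,265),(59,-22,180))]
def R(p): return Ro.from_euler("ZYX",[p[3],p[4],p[5]]).as_matrix()
def f(p): return np.concatenate([proj(c,R(p)@np.array(m)+p[:3])-uv for c,uv,m in obs])
r=least_squares(f,[580,0,35,-.06,0,0]);print(np.round(r.x,3),np.round(r.fun,1))
p=r.x
for n,m in[("hook",(78.5,0,120)),("in",(0,0,4)),("in+45",(0,45,4)),("in-45",(0,-45,4)),("tabtop",(64,0,180)),("rimfront",(-66.5,0,95))]:
    P=R(p)@np.array(m)+p[:3];print(n,np.round(P,1),rk(P))
E
```

```text
[ 5.78817e+02 -7.30000e-02  2.47920e+01 -6.60000e-02 -7.90000e-02
 -3.10000e-02] [-0.4 -1.2 -0.1 -0.1  0.3  0.2  0.3 -0.4 -0.1  0.5 -0.5  0.2 -1.   0.8
 -1.1  0.6  0.1  0.1 -0.5 -0.7  2.  -0.2]
hook [647.8  -0.8 150.5] [ -5.8 -65.  150.5]
in [5.785e+02 1.000e-01 2.880e+01] [-75.  -68.4  28.8]
in+45 [581.6  44.9  27.4] [-74.8 -23.5  27.4]
in-45 [575.4 -44.8  30.2] [ -75.2 -113.4   30.2]
tabtop [628.8   2.3 209.2] [-25.  -63.  209.2]
rimfront [505.4   7.7 114.2] [-148.4  -65.4  114.2]
```

```bash
python3 -m inch '1 -40 -30 0 0.15;0.6 -80 -60 -20 0.3;0 -120 -100 -60 0.45;0 -150 -140 -100 0.6;0 -174 -165 -140 0.75;0 -174 -165 -160 0.9;0 -174 -165 -160 1.05;0 -174 -165 -160 1.2;0 -174 -165 -160 1.35;0 -174 -165 -160 1.5;0 -174 -165 -160 1.571;0 -174 -165 -160 1.571';  python3 -m inch '0 0 0 0 0;0 0 0 0 0'; python3 - <<'E'
from h import *
crop("wrist","w11",0,0,640,400,1.25)
W=camera_info("wrist")
o=bot.observe();print(o["tcp_pos"],o["joint_pos"])
for p in [(425,-24.5,90),(425,-24.5,35),(425,-24.5,0)]: print(proj(W,p)*1.25)
E
```

```text
time_s: 15.3
tcp_pos: [424.7, -25.2, 183.3]
tcp_rot: [[-0.998, 0.065, -0.001], [0.065, 0.998, -0.001], [0.001, -0.001, -1.0]]
contact_force: [1.2, -0.8, -1.0]
grip_width: 84.8
time_s: 15.5
tcp_pos: [424.9, -24.4, 183.5]
tcp_rot: [[-0.998, 0.065, -0.0], [0.065, 0.998, -0.0], [0.0, -0.0, -1.0]]
contact_force: [-0.1, -0.5, 0.5]
grip_width: 93.8
[424.88279352 -24.31232448 183.5662747 ] [-2.20743966e-01  6.36277928e-02  1.83118259e+00 -2.48383190e-04
  1.24704212e+00 -1.72661569e+00]
[399.93352127 250.42733871]
[400.0093685  236.35511949]
[400.04619374 229.52279662]
```

View pics/w11.png

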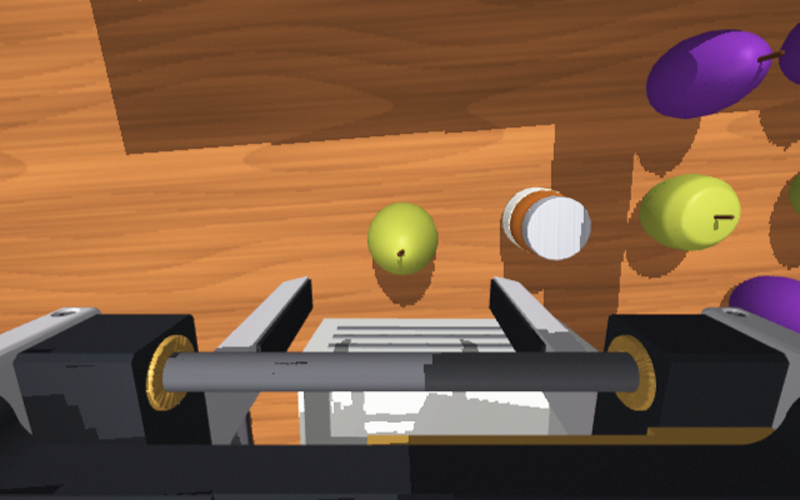

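```bash
python3 -m inch '0 1 0 -40 0;0 1 0 -80 0;0 1 0 -115 0;0 1 0 -145 0;0 1 0 -160 0;0 1 0 -164 0;0.4 1 0 -164 0;0.8 1 0 -164 0;1 1 0 -164 0;1 1 0 -164 0;1 1 0 -164 0;1 1 0 -164 0'
```

```text
time_s: 16.75
tcp_pos: [426.7, -24.0, 20.5]
tcp_rot: [[-0.998, 0.064, 0.002], [0.064, 0.998, -0.0], [-0.002, 0.0, -1.0]]
contact_force: [-0.2, 0.6, 6.1]
grip_width: 64.4
```

```bash
python3 -m inch '1 0 0 0 0;1 0 0 10 0;1 0 0 30 0;1 0 0 60 0;1 0 0 100 0;1 0 0 140 0;1 0 0 160 0;1 0 0 160 0'; python3 - <<'E'
from h import *
crop("side","s12",180,100,430,300,3.2)
E
```

```text
time_s: 17.55
tcp_pos: [427.9, -24.5, 182.8]
tcp_rot: [[-0.998, 0.064, 0.007], [0.064, 0.998, -0.002], [-0.007, -0.001, -1.0]]
contact_force: [0.4, -0.7, -3.1]
grip_width: 64.5
```

View pics/s12.png

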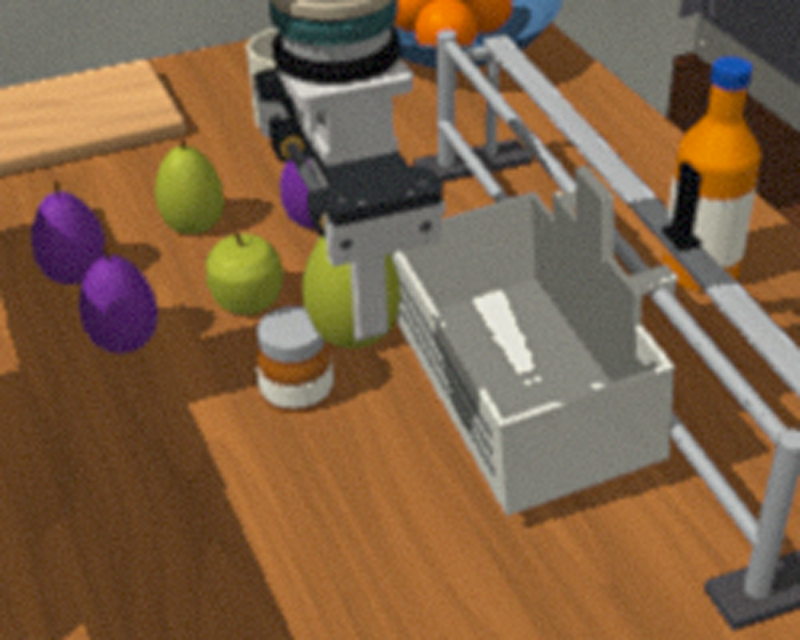

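```bash
python3 -m inch '1 15 -2 0 0;1 40 -6 0 0;1 75 -12 0 0;1 105 -17 0 0;1 130 -21 0 0;1 144.5 -23 0 0;1 144.5 -23 0 0;1 144.5 -23 0 0'; python3 - <<'E'
from h import *
crop("side","s13",220,80,470,280,3.2);crop("top","t13",230,90,430,250,4)
E
```

```text
time_s: 18.4
tcp_pos: [569.5, -46.8, 177.4]
tcp_rot: [[-0.998, 0.064, -0.005], [0.064, 0.998, 0.001], [0.005, 0.001, -1.0]]
contact_force: [-0.2, -0.9, -2.2]
grip_width: 64.6
```

View pics/s13.png

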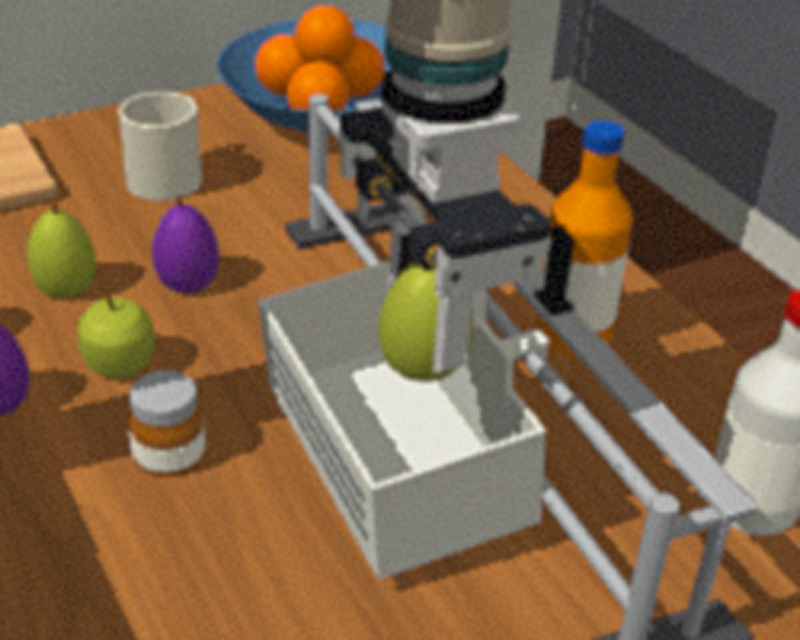

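View pics/t13.png

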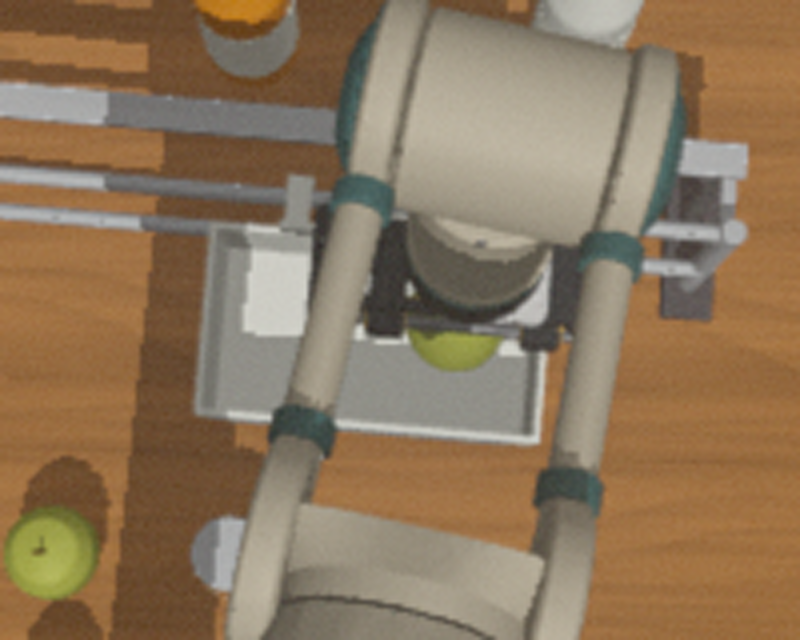

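```bash
python3 -m inch '1 0 0 -20 0;1 0 0 -50 0;1 0 0 -80 0;1 0 0 -100 0;1 0 0 -110 0;1 0 0 -116 0;1 0 0 -118 0;1 0 0 -118 0;1 0 0 -118 0'; python3 - <<'E'
from h import *
crop("side","s14",220,80,470,280,3.2)
print(bot.observe()["contact_force"])
E
```

```text
time_s: 19.4
tcp_pos: [571.2, -47.2, 62.7]
tcp_rot: [[-0.998, 0.064, 0.002], [0.064, 0.998, -0.0], [-0.002, -0.0, -1.0]]
contact_force: [-0.3, 0.3, -2.3]
grip_width: 64.6
[ 0.57745348  0.16946813 -1.9225738 ]
```

View pics/s14.png

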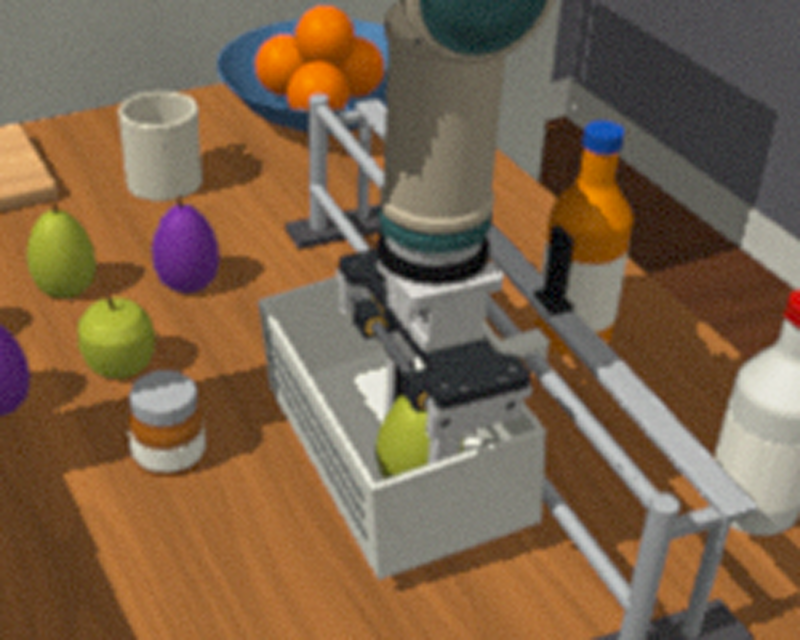

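```bash
python3 -m inch '1 0 0 -2 0;1 0 0 -4 0;1 0 0 -4 0' | grep -E "tcp_pos|force"; python3 -m inch '1 0 0 -1 0;1 0 0 -2 0;1 0 0 -2 0'| grep -E "tcp_pos|force"
```

```text
tcp_pos: [570.2, -47.0, 57.4]
contact_force: [0.5, -0.6, -1.7]
tcp_pos: [570.3, -47.0, 55.5]
contact_force: [0.3, -0.0, -1.8]
```

```bash
python3 -m inch '1 0 0 -1 0;1 0 0 -2 0;1 0 0 -2 0' | grep -E "tcp_pos|force"
```

```text
tcp_pos: [570.3, -47.0, 53.5]
contact_force: [-0.0, -0.6, -1.8]
```

```bash
python3 -m inch '1 0 0 -1 0;1 0 0 -1.5 0;1 0 0 -1.5 0' | grep -E "tcp_pos|force"
```

```text
tcp_pos: [570.4, -47.0, 52.9]
contact_force: [-2.4, 0.6, 4.3]
```

```bash
python3 -m inch '0.3 0 0 0.5 0;0.25 0 0 0.5 0;0.2 0 0 0.5 0;0.16 0 0 0.5 0;0.16 0 0 0.5 0;0.16 0 0 0.5 0'; python3 - <<'E'
from h import *
crop("side","s15",220,80,470,280,3.2)
E
```

```text
time_s: 21.25
tcp_pos: [570.5, -47.0, 52.6]
tcp_rot: [[-0.998, 0.064, -0.0], [0.064, 0.998, 0.0], [0.0, 0.0, -1.0]]
contact_force: [0.7, 0.3, -0.2]
grip_width: 78.8
```

View pics/s15.png

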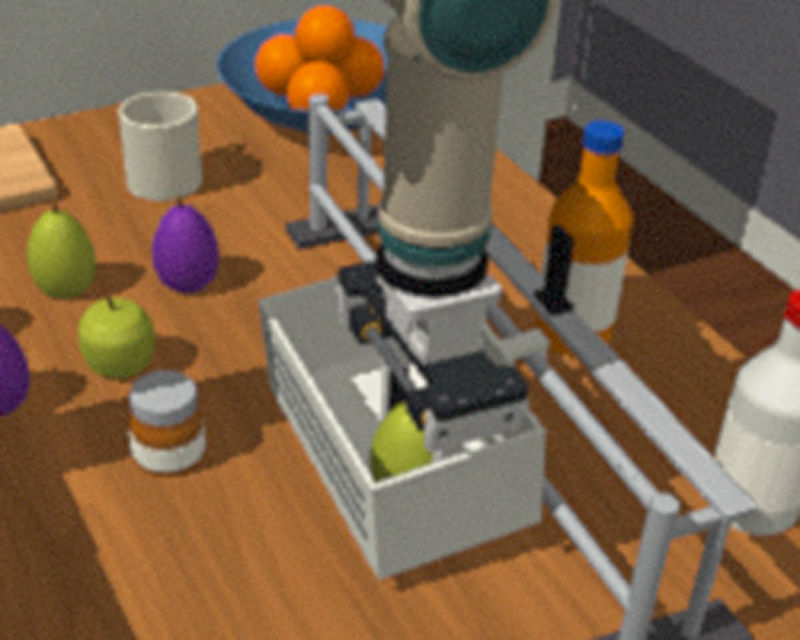

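```bash
python3 -m inch '0.16 0 0 15 0;0.16 0 0 45 0;0.16 0 0 85 0;0.16 0 0 120 0;0.16 -20 20 140 0;0 -50 55 140 0;0 -80 95 140 0;0 -105 140 140 0;0 -125 185 135 0;0 -140 230 130 0;0 -150 275 130 0;0 -158 320 130 0'; python3 - <<'E'
from h import *
crop("side","s16",220,80,470,280,3.2);crop("top","t16",180,90,430,250,3.2)
E
python3 -m inch '0 -3 45 0 0;0 -6 85 0 0;0 -6 108 0 0;0 -6 108 0 0;0 -6 108 0 0';python3 - <<'E'
from h import *
crop("wrist","w16",0,0,640,400,1.25)
W=camera_info("wrist");print(bot.observe()["tcp_pos"])
for p in [(407,382,90),(407,382,35)]: print(proj(W,p)*1.25)
E
```

```text
time_s: 22.5
tcp_pos: [411.2, 274.6, 182.9]
tcp_rot: [[-0.998, 0.064, 0.0], [0.064, 0.998, 0.0], [-0.0, 0.0, -1.0]]
contact_force: [1.1, -0.2, 0.2]
grip_width: 94.0
time_s: 23.1
tcp_pos: [406.5, 379.9, 182.3]
tcp_rot: [[-0.998, 0.063, -0.001], [0.063, 0.998, -0.002], [0.0, -0.002, -1.0]]
contact_force: [-0.1, -1.5, -0.2]
grip_width: 93.7
[406.50530016 379.40051968 182.43329413]
[403.66520701 251.05878652]
[403.22414322 236.84870394]
```

View pics/s16.png

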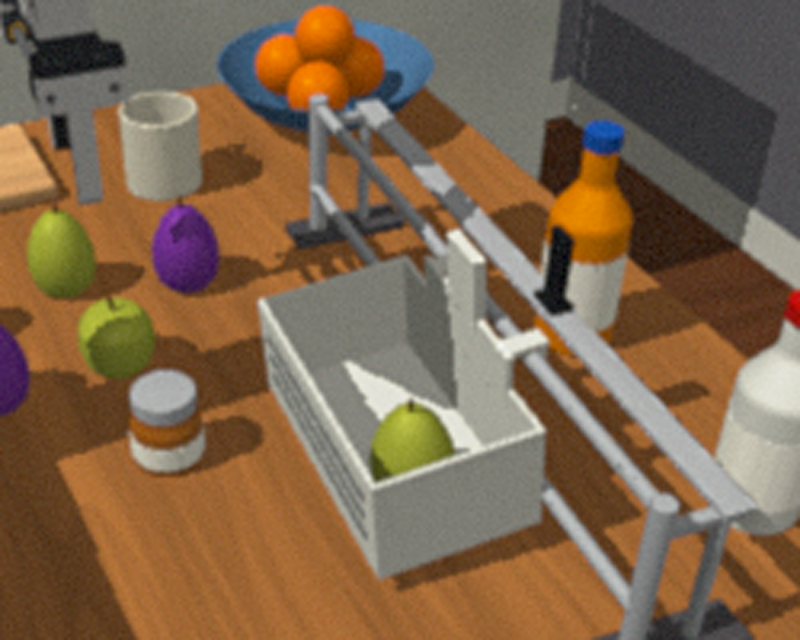

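View pics/t16.png

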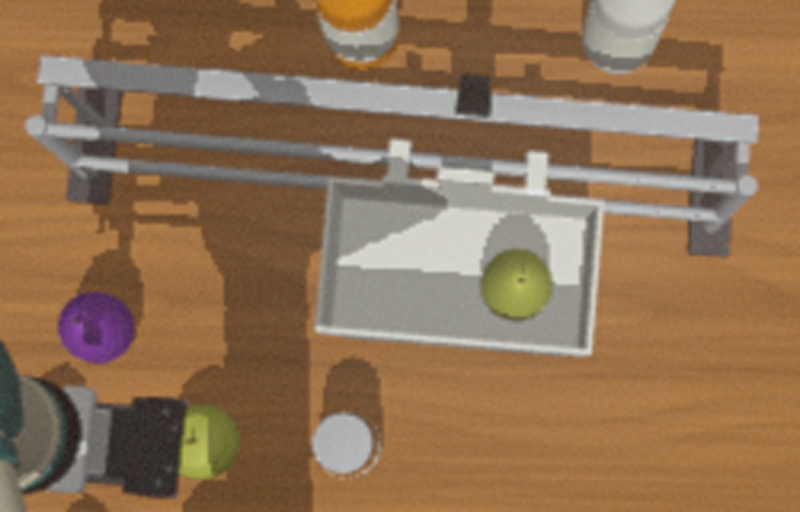

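View pics/w16.png

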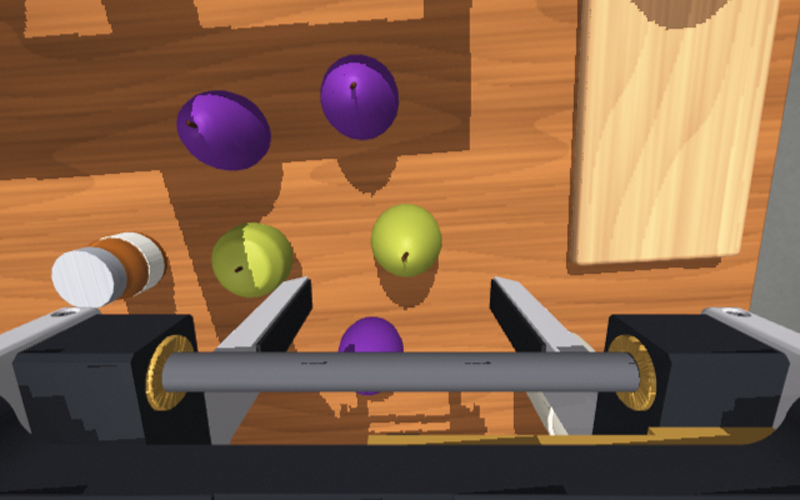

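```bash
python3 -m inch '0 3 3 -40 0;0 3 3 -80 0;0 3 3 -115 0;0 3 3 -145 0;0 3 3 -158 0;0 3 3 -162 0;0.4 3 3 -162 0;0.8 3 3 -162 0;1 3 3 -162 0;1 3 3 -162 0;1 3 3 -162 0;1 3 3 -162 0';python3 -m inch '1 0 0 0 0;1 0 0 0 0;1 0 0 10 0;1 0 0 30 0;1 0 0 60 0;1 0 0 100 0;1 0 0 140 0;1 0 0 160 0;1 0 0 160 0;1 0 0 160 0'; python3 - <<'E'
from h import *
crop("side","s17",180,80,430,280,3.2)
E
```

```text
time_s: 24.35
tcp_pos: [410.1, 384.4, 21.8]
tcp_rot: [[-0.998, 0.063, 0.002], [0.063, 0.998, 0.001], [-0.002, 0.001, -1.0]]
contact_force: [-1.0, -0.8, 6.1]
grip_width: 64.6
time_s: 25.35
tcp_pos: [408.9, 383.6, 180.2]
tcp_rot: [[-0.998, 0.064, -0.001], [0.064, 0.998, -0.0], [0.001, -0.0, -1.0]]
contact_force: [-0.8, -0.5, -1.7]
grip_width: 64.9
```

View pics/s17.png

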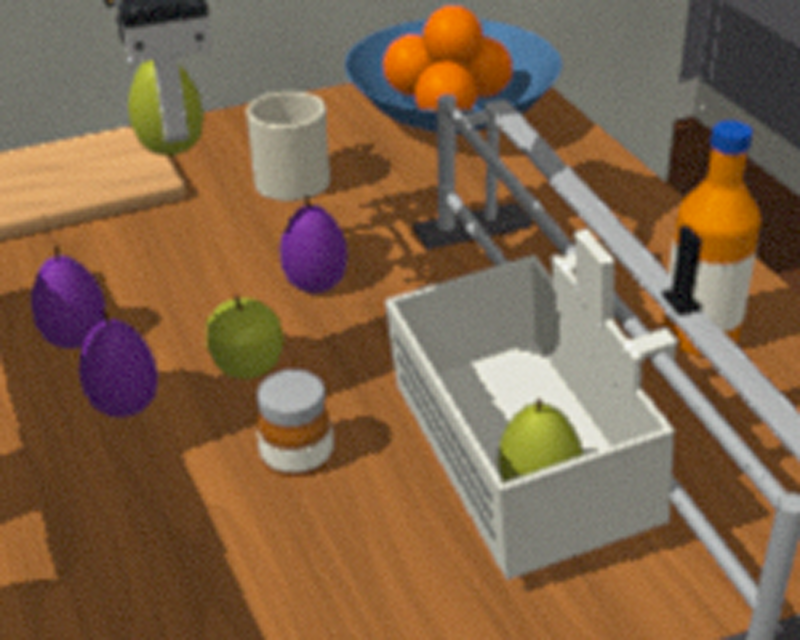

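```bash
python3 -m inch '1 8 -15 0 0;1 22 -45 0 0;1 42 -85 0 0;1 62 -125 0 0;1 84 -165 0 0;1 104 -205 0 0;1 124 -245 0 0;1 142 -280 0 0;1 157 -310 0 0;1 165 -326 0 0;1 167.4 -331 0 0;1 167.4 -331 0 0'; python3 -m inch '1 0 0 0 0'; python3 - <<'E'
from h import *
crop("side","s18",220,80,470,280,3.2);crop("top","t18",230,90,430,250,4)
T=camera_info("top");print(rk(atz(T,180+517/3.2,90+285/3.2,70)),atz(T,180+517/3.2,90+285/3.2,70))
E
```

```text
time_s: 26.6
tcp_pos: [576.1, 53.3, 179.5]
tcp_rot: [[-0.998, 0.065, -0.003], [0.065, 0.998, 0.001], [0.003, 0.001, -1.0]]
contact_force: [-0.5, 0.4, -1.8]
grip_width: 65.1
time_s: 26.7
tcp_pos: [575.9, 54.4, 180.2]
tcp_rot: [[-0.998, 0.063, -0.002], [0.063, 0.998, 0.001], [0.002, 0.001, -1.0]]
contact_force: [0.2, 0.7, -1.7]
grip_width: 65.3
[ -86.1 -117.1   70. ] [564.31222    -47.82581865  70.        ]
```

View pics/s18.png

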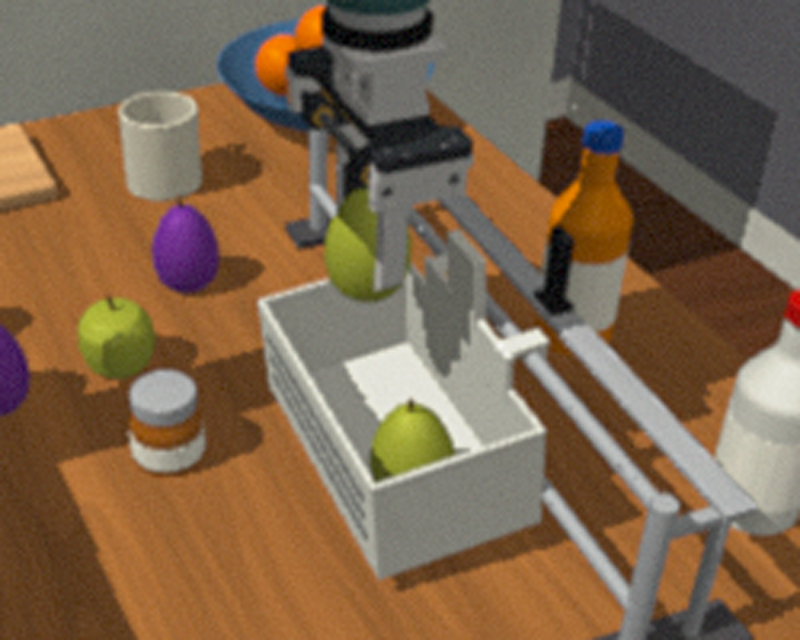

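View pics/t18.png

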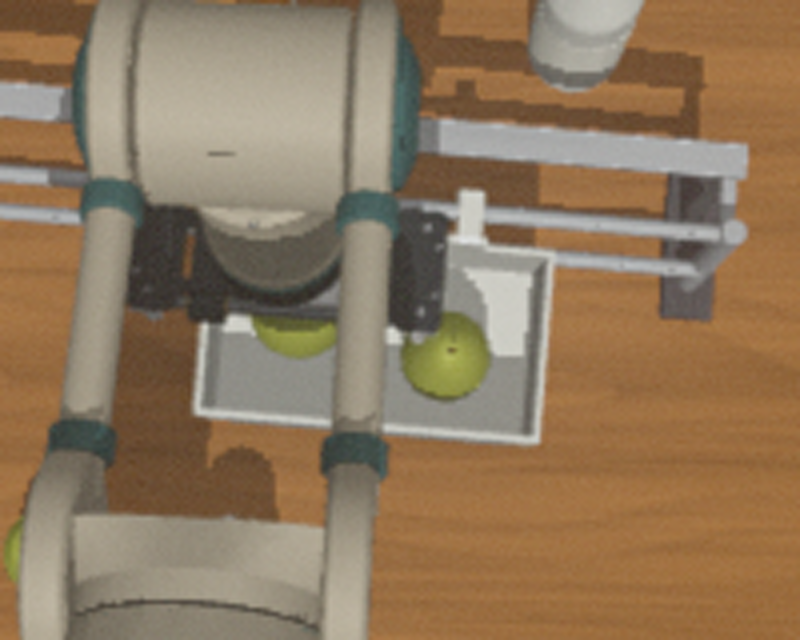

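```bash
python3 -m inch '1 0 0 -20 0;1 0 0 -50 0;1 0 0 -80 0;1 0 0 -100 0;1 0 0 -110 0;1 0 0 -116 0;1 0 0 -118 0;1 0 0 -118 0;1 0 0 -120 0;1 0 0 -122 0;1 0 0 -122 0'|grep -E "pos|force"
```

```text
tcp_pos: [576.9, 52.9, 58.8]
contact_force: [-0.1, 0.2, -1.6]
```

```bash
python3 -m inch '1 0 0 -1 0;1 0 0 -2 0;1 0 0 -2 0' | grep -E "tcp_pos|force"
```

```text
tcp_pos: [576.8, 52.9, 56.5]
contact_force: [0.7, -0.2, -1.9]
```

```bash
python3 -m inch '1 0 0 -1 0;1 0 0 -1.5 0;1 0 0 -1.5 0' | grep -E "tcp_pos|force"
```

```text
tcp_pos: [576.8, 53.0, 55.1]
contact_force: [-0.1, -0.5, -1.0]
```

```bash
python3 -m inch '1 0 0 -0.5 0;1 0 0 -1 0;1 0 0 -1 0' | grep -E "tcp_pos|force"
```

```text
tcp_pos: [576.8, 53.0, 54.7]
contact_force: [-2.3, -0.4, 3.6]
```

Contact is gentle, so I'll release it.

```bash
python3 -m inch '0.3 0 0 0.5 0;0.25 0 0 0.5 0;0.2 0 0 0.5 0;0.16 0 0 0.5 0;0.16 0 0 0.5 0;0.16 0 0 0.5 0'; python3 - <<'E'
from h import *
crop("side","s19",220,80,470,280,3.2)
E
```

```text
time_s: 29.4
tcp_pos: [576.9, 53.0, 54.6]
tcp_rot: [[-0.998, 0.064, 0.0], [0.064, 0.998, 0.0], [-0.0, 0.0, -1.0]]
contact_force: [0.3, -0.7, 0.2]
grip_width: 79.5
```

View pics/s19.png

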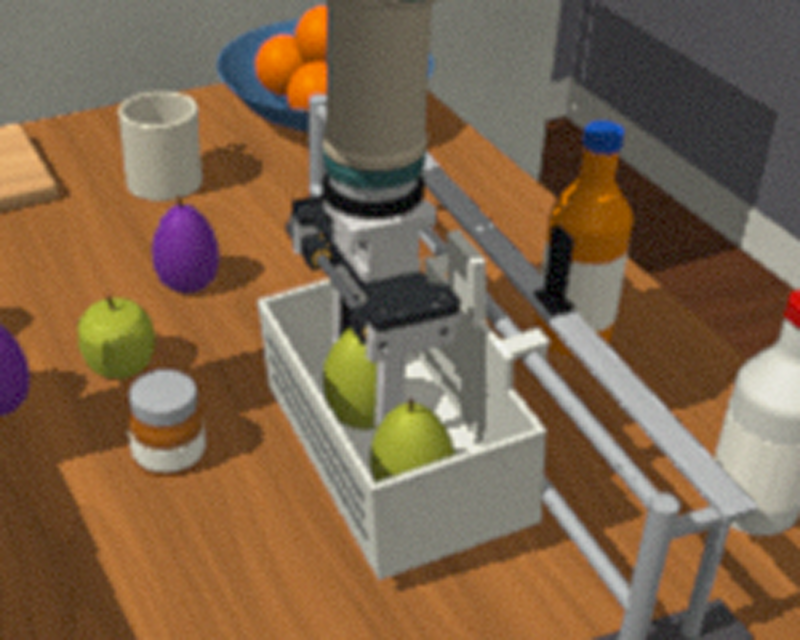

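```bash
python3 -m inch '0.16 0 0 15 0;0.16 0 0 45 0;0.16 0 0 85 0;0.16 0 0 125 0;0.16 -20 20 150 0;0.16 -50 60 160 0;0.16 -80 105 160 0;0.16 -110 150 160 0;0.16 -140 195 160 0;0.16 -165 235 160 0;0.16 -175 250 160 0;0.16 -175 250 160 0'; python3 -m inch '0.16 0 0 0 0;0.16 0 0 0 0;0.16 0 0 0 0'; python3 - <<'E'
from h import *
crop("side","s20",170,80,470,280,2.6);crop("top","t20",180,80,430,280,3.2)
E
```

```text
time_s: 30.65
tcp_pos: [399.6, 305.5, 214.8]
tcp_rot: [[-0.998, 0.059, -0.001], [0.059, 0.998, 0.001], [0.001, 0.001, -1.0]]
contact_force: [0.0, -0.5, 0.3]
grip_width: 79.2
time_s: 30.95
tcp_pos: [402.7, 301.9, 214.6]
tcp_rot: [[-0.998, 0.066, 0.0], [0.066, 0.998, -0.0], [-0.0, -0.0, -1.0]]
contact_force: [1.1, 0.9, 0.1]
grip_width: 78.8
```

View pics/s20.png

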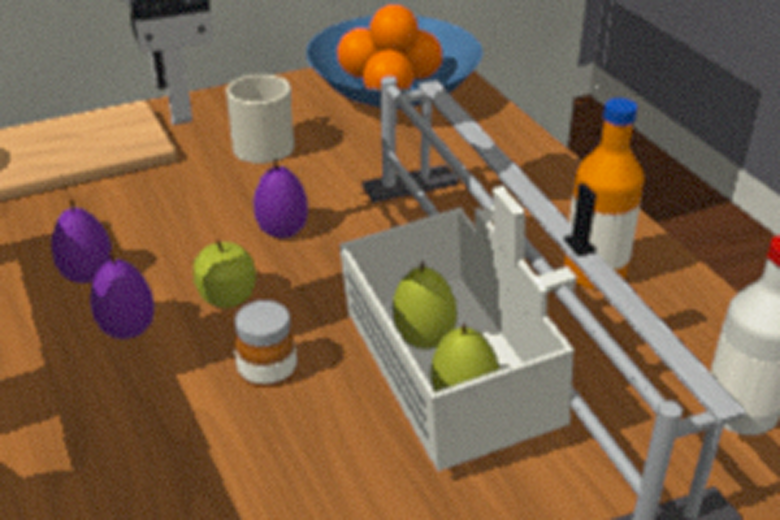

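View pics/t20.png

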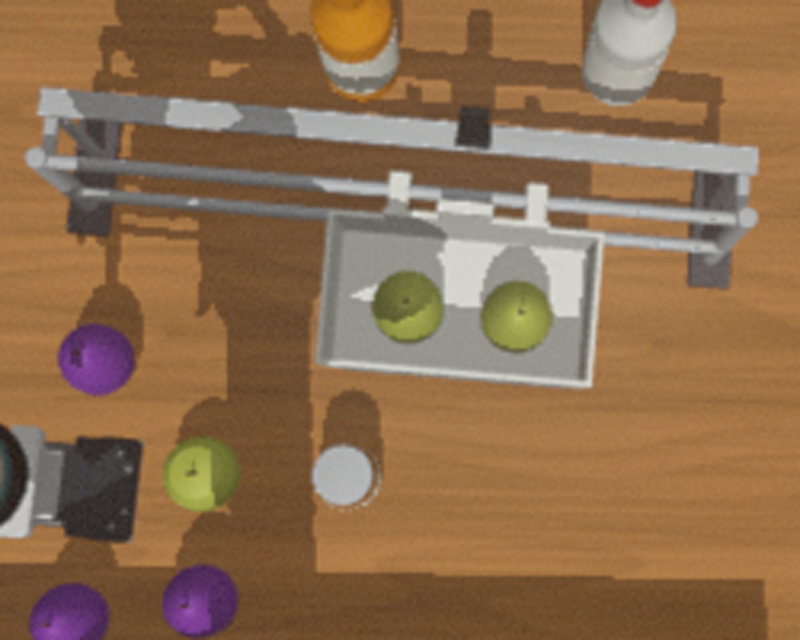

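```bash
python3 - <<'E'
from plant import ticket
print(ticket.sign_off())
E
```

```text
the job is handed in; nothing more can be done
None
```

I hung the basket by both hooks about 100 mm to one side of the pointer, let it go, and slid it along the rail by the tab's edge until it was level with the pointer. Then I lowered both pears in, one after the other. Force readings when each pear touched the basket floor showed about 6 N at the tool. I handed the job in at about 31 s of the 72 s allowed; no verdict was reported.

**Last checks, by camera:**
- **Basket:** it still hangs on both hooks. The camera fit put its middle at about y = -65 to -68 mm along the rail, against -66 mm for the pointer. The hooks and rim were in the same place in the picture after the pears went in.
- **Pears:** both stand upright inside, below the rim.
- **Apple and jar:** both are at their starting positions in the picture, to about a pixel (roughly 3 mm).
- **Gripper:** it is clear of everything.

**Disagreements:**
- **Hook position:** that fit read the hook point as about 6 mm in front of the rail and 4–5 mm lower than a hung basket should be. It also showed a sideways roll of about 0.03 rad. I took these as measurement error of a few millimetres, because the pictures show both hooks seated.
- **Extra lowering:** when I opened the fingers to release the basket, I lowered the hand 6 mm more than intended. The final pictures show no harm from it.

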